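Tip out the gauge box and sort salvaged gear motors

ROBOT

A 6-joint arm with a two-finger parallel gripper is mounted at the origin on the work surface. World frame = base frame: x ahead of the robot, y to its left, z up, the work surface at z = 0. Lengths are in m, angles in rad, forces in N, time in s.
With the tool pointing down it reaches from about 0.25 to 0.775 m from the base axis. Payload 4 kg.
Tool frame: the origin (TCP) lies on the centre line of the jaws, within the pads' length; the fingertips stand 22 mm ahead of it and the grasp point (between the pads) lies 3 mm ahead of it; z points along the fingers, y is the direction in which the jaws open and shut (so a half turn about z gives the same grasp; the last joint's range is limited). The gripper opens to 85 mm and grips with 20 to 120 N. Pads are 22 mm wide; open, the fingers measure 114 mm over their backs; the gripper's body (76 mm by 85 mm) begins 54 mm behind the grasp point. The pads swing forward as they close: fully open they stand 13 mm farther back than shut.
Start: joints at [1.066, 0.087, 1.371, -0, 1.684, -0.103], TCP at [0.215, 0.506, 0.253] pointing down, gripper open.
Joint ranges: [-3.1, 3.1], [-0.76, 2.03], [0.27, 2.55], [-1.08, 4.22], [0.17, 2.65], [-2.57, 2.57]. Speed limits (rad/s): [2.79, 2.79, 3.14, 3.14, 3.14, 3.14].

INTERFACE

Orientations are given as a unit quaternion [x, y, z, w].
In Python, from bench import arm, cams gives the robot as it stands.
- The arm moves only by the shell command python3 -m inch 'ROWS' [FORCE]. ROWS is a JSON object of lists of equal length, an entry for each row: "rotation": the turn, a rotation vector about the tool's x, y, z in rad, a list of three; "linear": the shift along the tool's x, y, z in mm, a list of three; "fingers": the gripper command: -1 is shut, 1 is fully open, values between are in proportion. A call has 1 to 8 rows; each row shifts and turns the commanded pose from where the row before left it, along the tool's axes as they then stand; what a row does not reach is not made up. A row lasts 1/10 s, in which the tool goes at most 50 mm and 8.59 degrees, less where a joint would pass 70% of its speed; a pose out of reach is approached as far as the arm can. A call is refused whole if a number of a shift passes 50 or a number of a turn 0.15, either way. A call with a gripper value outside its range is refused whole. The fingers move at their own pace and stop on an object; FORCE is the grip in N (left out, the last holds). Time passes only in rows, so rows that do not move let the fingers close. It gives the time, the measured TCP pose, the force and the opening at its end, in the units of the state.
- arm.get_obs(): the state, without advancing time (a new reading comes with each control period).
- cams.grab_frame(name): name is "scene" or "side" or "wrist"; returns (picture, depth): 384x512x3 uint8, red, green, blue; 384x512 float32, m along the optical axis (not along the pixel's ray), 0 where there is no reading.
- cams.camera_params(name): a dict with "K" (3x3 intrinsics, pixels), "D" ([k1, k2, p1, p2, k3] as OpenCV has them; the pictures are not rectified), "position" and "rotation" of the camera in the world. Camera axes: x right, y down, z forward; pixel columns grow to the right and rows downward; lengths in m; the calibration is good to about 2 mm. A picture is of the moment at which its call begins: read the wrist's pose just before it. camera_params takes no time and is no camera call; for the wrist camera it gives the pose at the moment of the call.
- arm.job_done(): hands the job in, once; it reports no verdict.
The state is a dict: "time": time; "joint_pos": joint angles; "qd": joint speeds; "joint_torque": joint torques, N m; "ee_pos": TCP position; "tool_rot": TCP orientation; "ft_force": force on the tool from outside, world axes, zero at the start; "moment": the same for the moment, N m; "grip_width": finger opening in m.
Only numpy, scipy, OpenCV 4.12 (cv2) and the standard library are available. Lean on these libraries where they do the work, as an engineer would, in place of code of your own. Each camera call takes 0.05 s, during which the arm holds its last target.

TASK

One of the tightly packed boxes in the rack has a slotted steel lid: tip it forward by its top until it leans on the rack's front rail, then lift it out and stand it upright in the wooden holder on the bench, and let go of it there. Use the slot as the gauge for the loose gear motors: post every motor that slides through it into the box, and put every motor that is too thick for it in the flat grey tray. Leave the other boxes standing in the rack, and the small robot car, the loudspeaker and the screwdriver where they are.

Things in the scene. Friction and masses are not known exactly. Their poses are not given: they have to be found in the camera images.
- slot_box: the box to take: plywood, 100 (x) by 64 (y) by 165 (z) mm, 0.6 kg, top-heavy (mass centre 104 mm up), walls 5 mm, hollow, slotted steel lid. Too deep to grip front to back; its 64 mm sides are covered by the neighbours (1.5 mm gaps) until its top is tipped forward. It pivots on its lower front edge. Origin: centre of the underside; z up through the lid, -x its front, out of the rack.
- slot_mid (a point): centre of the slot box's slot, at the lid's outer face, 165 mm above its underside. The slot is 82 mm (box x) by 33 mm (box y) through the 5 mm lid, open to the hollow inside (90 by 54 by 154 mm deep). A closed gripper dipped into it, or behind the top rear edge, can pull the box's top forward.
- rack: fixed plywood rack, 190 (x) by 290 (y) mm, four boxes in a row at its back on a 15 mm floor, 65.5 mm apart in y. Back panel and cheeks to 100 mm above the bench. Front rail: 16 mm bar along y at x = -105 mm, 85 mm up; a box tipped past its balance (26 degrees) leans on it by itself at about 35 degrees. Origin: on the bench under the row's middle; -x is the open front.
- box_1: plain closed storage box of the row, plywood, 100 (x) by 64 (y) by 165 (z) mm, no slot in its top, 0.7 kg, standing in the rack. Origin: centre of its underside. To be left standing.
- box_2: plain closed storage box of the row, plywood, 100 (x) by 64 (y) by 165 (z) mm, no slot in its top, 0.7 kg, standing in the rack. Origin: centre of its underside. To be left standing.
- box_3: plain closed storage box of the row, plywood, 100 (x) by 64 (y) by 165 (z) mm, no slot in its top, 0.7 kg, standing in the rack. Origin: centre of its underside. To be left standing.
- holder: fixed wooden holder for one box: a socket 108 (x) by 72 (y) mm inside, outside 128 by 92 mm, floor 6 mm thick, walls to 60 mm above the bench with the mouth bevelled outward. The box stands in it with its long side along the holder's x (either way round). Origin: on the bench, under its centre.
- tray: fixed flat open tray of grey plastic, 130 (x) by 210 (y) mm, 35 mm high, walls and floor 4 mm. Origin: centre of its underside.
- motor_a: gear motor of one of two sizes (the name does not tell): white square gearbox, round steel can and black end cap in line, 62 mm long, plus a thin shaft 8 mm out of the gearbox end. Thin ones are 26 mm square (0.11 kg), thick ones 42 mm square (0.22 kg). Lies on the bench. Origin: middle of the 62 mm, on the axis; x along it, shaft to -x. May be absent.
- motor_b: gear motor of one of two sizes (the name does not tell): white square gearbox, round steel can and black end cap in line, 62 mm long, plus a thin shaft 8 mm out of the gearbox end. Thin ones are 26 mm square (0.11 kg), thick ones 42 mm square (0.22 kg). Lies on the bench. Origin: middle of the 62 mm, on the axis; x along it, shaft to -x. May be absent.
- motor_c: gear motor of one of two sizes (the name does not tell): white square gearbox, round steel can and black end cap in line, 62 mm long, plus a thin shaft 8 mm out of the gearbox end. Thin ones are 26 mm square (0.11 kg), thick ones 42 mm square (0.22 kg). Lies on the bench. Origin: middle of the 62 mm, on the axis; x along it, shaft to -x. May be absent.
- motor_d: gear motor of one of two sizes (the name does not tell): white square gearbox, round steel can and black end cap in line, 62 mm long, plus a thin shaft 8 mm out of the gearbox end. Thin ones are 26 mm square (0.11 kg), thick ones 42 mm square (0.22 kg). Lies on the bench. Origin: middle of the 62 mm, on the axis; x along it, shaft to -x. May be absent.
- motor_e: gear motor of one of two sizes (the name does not tell): white square gearbox, round steel can and black end cap in line, 62 mm long, plus a thin shaft 8 mm out of the gearbox end. Thin ones are 26 mm square (0.11 kg), thick ones 42 mm square (0.22 kg). Lies on the bench. Origin: middle of the 62 mm, on the axis; x along it, shaft to -x. May be absent.
- car: bystander: small home-made robot car of sheet metal on four wheels, 190 by 150 mm, 92 mm high. Origin: on the bench, under its middle.
- speaker: bystander: salvaged loudspeaker, round, 104 mm across, 44 mm high, lying face up. Origin: centre of its underside.
- screwdriver: bystander: screwdriver lying on the bench beyond the tray.

How it is judged:
By the outcome, as a careful person would: the job done as asked, in the order asked, and still so for the second after the job is handed in, with the robot touching nothing.
Of motor_a, motor_c, motor_d only 2 to 3 are there at a start; the rules pass over those that are not, and their reading is None.
Of motor_b, motor_e only 1 to 2 are there at a start; the rules pass over those that are not, and their reading is None.
At some moment in a run one of motor_a, motor_b, motor_c, motor_d, motor_e may be knocked a few centimetres aside while the robot is not near it.
It also fails if it takes over 210 s, if anything falls off the work surface, if the arm or the gripper's body presses on something with over 40 N, if the wrist force passes 120 N, or if a joint passes its speed limit or range.

## Working session

There is one attempt and no reset: what is moved stays moved. The work goes in short steps, Python scripts to look and compute and a shell command to move; the robot and the scene stay as the last step left them, time stands still between calls to the robot, and variables do not carry over. Pictures are saved under pics/ and viewed, and the job is handed in when it is done.

```bash
ls; mkdir -p pics
python3 - <<'E'
from bench import arm, cams
import cv2
o=arm.get_obs(); print(o)
for n in ["scene","side","wrist"]:
    p=cams.camera_params(n); print(n,p)
    im,d=cams.grab_frame(n); cv2.imwrite(f"pics/{n}0.png",im[:,:,::-1])
    import numpy as np; np.save(f"pics/{n}0.npy",d)
E
```

```text
pics
{'time': 0.0, 'joint_pos': array([ 1.06590491e+00,  8.79463518e-02,  1.37231168e+00,  3.62511254e-06,
        1.68356394e+00, -1.03116888e-01]), 'qd': array([-0.00028042,  0.00041072, -0.00144104, -0.00126008, -0.00080966,
        0.00074232]), 'joint_torque': array([-7.61415686e-04, -3.51883149e+01, -3.13267601e+01, -1.10606279e-04,
        1.09560991e-02,  2.60176171e-05]), 'ee_pos': array([0.21486817, 0.5057954 , 0.25211465]), 'tool_rot': array([ 1.99538511e-01,  9.79889351e-01, -1.06300930e-03, -3.35384704e-04]), 'ft_force': array([0.40479842, 0.37324417, 0.5560871 ]), 'moment': array([ 0.02800945,  0.00450074, -0.0189734 ]), 'grip_width': 0.08546719574872812}
scene {'K': array([[408.26386795,   0.        , 256.14549326],
       [  0.        , 408.26386795, 198.22387423],
       [  0.        ,   0.        ,   1.        ]]), 'D': array([-0.14407198,  0.        ,  0.        ,  0.        ,  0.        ]), 'position': array([ 1.54104004, -0.12230682,  0.9802491 ]), 'rotation': array([ 0.65956514,  0.62966092, -0.28360893, -0.29676072])}
side {'K': array([[461.89543033,   0.        , 259.3261613 ],
       [  0.        , 461.89543033, 184.42218713],
       [  0.        ,   0.        ,   1.        ]]), 'D': array([-0.10451042,  0.        ,  0.        ,  0.        ,  0.        ]), 'position': array([-0.37943748, -0.66188599,  0.92024293]), 'rotation': array([ 0.77235233, -0.43726137,  0.22416332, -0.40252351])}
wrist {'K': array([[320.61703251,   0.        , 256.82879946],
       [  0.        , 320.61703251, 197.18765913],
       [  0.        ,   0.        ,   1.        ]]), 'D': array([0.02012003, 0.        , 0.        , 0.        , 0.        ]), 'position': array([0.14028809, 0.53780155, 0.37150389]), 'rotation': array([0.82327414, 0.54446554, 0.08731116, 0.13473579])}
```

View pics/scene0.png

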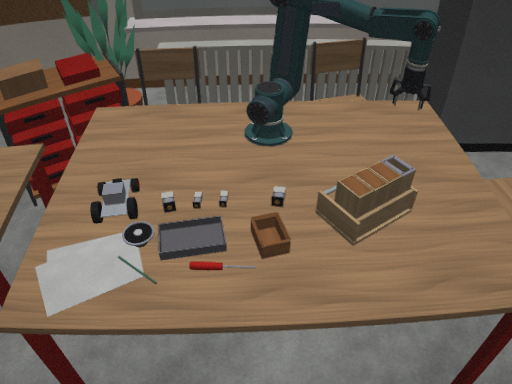

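View pics/side0.png

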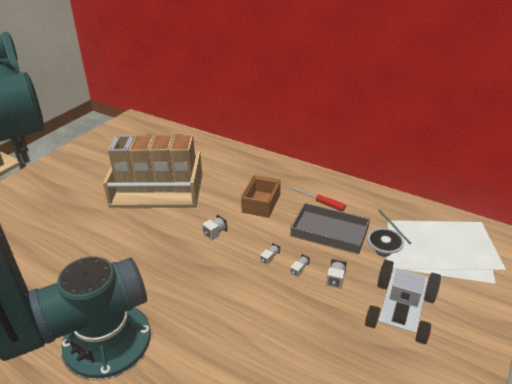

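View pics/wrist0.png

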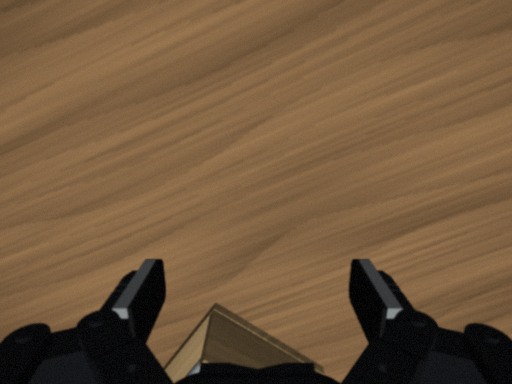

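```bash
cat > h.py <<'E'
import numpy as np, cv2
from scipy.spatial.transform import Rotation as R
from bench import arm, cams
def cloud(n,d,p):
    v,u=np.mgrid[0:d.shape[0],0:d.shape[1]]
    pts=np.stack([u.ravel(),v.ravel()],1).astype(np.float64)[:,None]
    xy=cv2.undistortPoints(pts,p["K"],p["D"])[:,0]
    z=d.ravel()
    c=np.c_[xy*z[:,None],z]
    w=R.from_quat(p["rotation"]).apply(c)+p["position"]
    w[z<=0]=np.nan
    return w.reshape(d.shape+(3,))
def ray(p,u,v,z):
    xy=cv2.undistortPoints(np.array([[[u,v]]],float),p["K"],p["D"])[0,0]
    r=R.from_quat(p["rotation"]).apply([xy[0],xy[1],1]); o=p["position"]
    return o+r*(z-o[2])/r[2]
def proj(p,X):
    X=np.atleast_2d(X); r=R.from_quat(p["rotation"]).inv()
    return cv2.projectPoints(r.apply(X-p["position"]),np.zeros(3),np.zeros(3),p["K"],p["D"])[0][:,0]
def grab(n,tag):
    p=cams.camera_params(n); im,d=cams.grab_frame(n)
    cv2.imwrite(f"pics/{tag}.png",im[:,:,::-1]); np.save(f"pics/{tag}.npy",d)
    return p,im,d
def top(clouds,x0,x1,y0,y1,res,zmin=-.01,zmax=.4):
    # rows: x decreasing downward (x up), cols: y decreasing to right
    H=int((x1-x0)/res);W=int((y1-y0)/res)
    zm=np.full((H,W),-1.);rgb=np.zeros((H,W,3),np.uint8)
    for w,im in clouds:
        P=w.reshape(-1,3);C=im.reshape(-1,3)
        ok=np.isfinite(P[:,0]); P=P[ok];C=C[ok]
        r=((x1-P[:,0])/res).astype(int);c=((y1-P[:,1])/res).astype(int)
        m=(r>=0)&(r<H)&(c>=0)&(c<W)&(P[:,2]<zmax)
        P=P[m];C=C[m];r=r[m];c=c[m]
        o=np.argsort(P[:,2]);r,c,P,C=r[o],c[o],P[o],C[o]
        hi=P[:,2]>=zm[r,c]
        zm[r[hi],c[hi]]=P[hi,2];rgb[r[hi],c[hi]]=C[hi]
    return zm,rgb
E
python3 - <<'E'
from h import *
cl=[]
for n in ["scene","side"]:
    p=cams.camera_params(n); im=cv2.imread(f"pics/{n}0.png")[:,:,::-1]; d=np.load(f"pics/{n}0.npy")
    w=cloud(n,d,p); cl.append((w,im))
    m=(w[...,2]<.01)&(w[...,2]>-.02); print(n,np.nanmedian(w[m][:,2]),np.nanstd(w[m][:,2]))
zm,rgb=top(cl,.2,.95,-.5,.6,.002)
big=cv2.resize(rgb,None,fx=1.4,fy=1.4,interpolation=0)
for i,y in enumerate(np.arange(.6,-.5,-.1)):
    cv2.putText(big,f"{y:.1f}",(int((.6-y)/.002*1.4),10),0,.35,(255,0,0))
for x in np.arange(.3,.95,.1): cv2.putText(big,f"{x:.1f}",(0,int((.95-x)/.002*1.4)),0,.35,(255,0,0))
cv2.imwrite("pics/top0.png",big[:,:,::-1]); print(big.shape)
E
```

```text
scene 0.0011405429323356753 0.0033637452973644716
side -0.00016101829144365976 0.002748129419183482
(525, 770, 3)
```

View pics/top0.png

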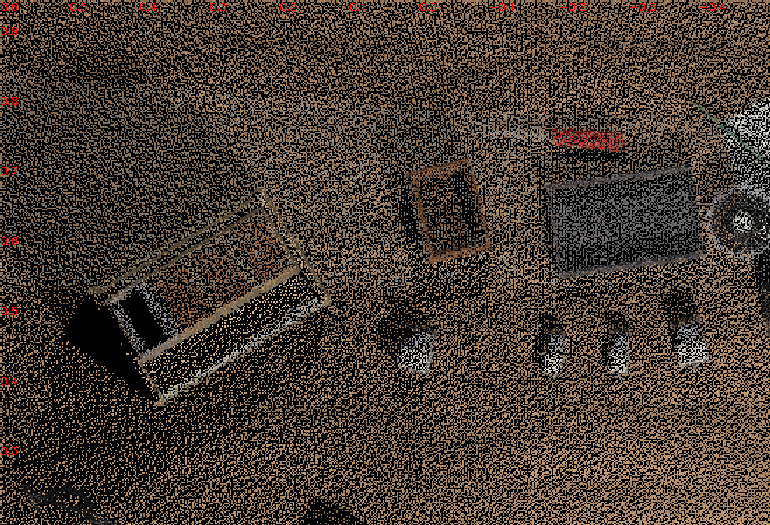

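```bash
cat > fit.py <<'E'
from h import *
cls=[]
for n in ["scene","side"]:
    p=cams.camera_params(n); im=cv2.imread(f"pics/{n}0.png")[:,:,::-1]; d=np.load(f"pics/{n}0.npy")
    w=cloud(n,d,p); cls.append((n,w,im))
def sel(x0,x1,y0,y1,z0,z1,n=None):
    out=[]
    for k,w,im in cls:
        if n and k!=n: continue
        P=w.reshape(-1,3); m=(P[:,0]>x0)&(P[:,0]<x1)&(P[:,1]>y0)&(P[:,1]<y1)&(P[:,2]>z0)&(P[:,2]<z1)
        out.append(P[m])
    return np.vstack(out)
def rect(P):
    (c,s,a)=cv2.minAreaRect((P[:,:2]*1000).astype(np.float32)); return np.round(c,1),np.round(s,1),round(a,1),len(P),np.round(np.percentile(P[:,2],[50,90,99])*1000,1)
for k in ["scene","side",None]:
    print(k)
    print(" boxtop",rect(sel(.35,.72,.1,.5,.172,.195,k)))
    print(" holder",rect(sel(.55,.75,-.1,.05,.045,.08,k)))
    print(" tray",rect(sel(.52,.74,-.42,-.15,.025,.045,k)))
    for nm,y0,y1 in [("m1",-.02,.06),("m2",-.21,-.14),("m3",-.30,-.23),("m4",-.42,-.33)]:
        print(" ",nm,rect(sel(.38,.51,y0,y1,.016,.06,k)),)
E
python3 fit.py
```

```text
scene
 boxtop (array([543.9, 312.5]), array([104.1, 266. ]), 31.0, 1584, array([181.5, 183.8, 185.8]))
 holder (array([648.9, -37.9]), array([138.6,  97.4]), 12.8, 533, array([58.3, 64.4, 66.8]))
 tray (array([ 636.3, -303.1]), array([135.5, 237.3]), 7.8, 496, array([32.9, 38. , 44.8]))
  m1 (array([453.6,   7.2]), array([41.5, 67.9]), 76.6, 210, array([39.2, 43.9, 46.6]))
  m2 (array([ 449.4, -189. ]), array([26.4, 63.7]), 83.5, 99, array([24.7, 27.7, 29.5]))
  m3 (array([ 451.5, -281.7]), array([25.8, 64.8]), 85.3, 102, array([24.5, 27.5, 29.8]))
  m4 (array([ 465. , -384.5]), array([74.1, 42.1]), 12.7, 208, array([39.7, 44.1, 45.9]))
side
 boxtop (array([541.3, 309.7]), array([106.3, 263. ]), 30.4, 1279, array([180.3, 182.7, 184.6]))
 holder (array([647.2, -41. ]), array([136.2,  96.4]), 13.3, 491, array([57.2, 63.8, 66.3]))
 tray (array([ 654.8, -301.6]), array([178.8, 235.1]), 6.7, 576, array([31.4, 36.6, 44. ]))
  m1 (array([449.6,   3.1]), array([47.6, 72.6]), 78.3, 311, array([37.8, 42.5, 45. ]))
  m2 (array([ 442.3, -191.8]), array([27.5, 71.7]), 84.0, 175, array([23.9, 26.3, 28.1]))
  m3 (array([ 445.2, -286.1]), array([27.8, 72. ]), 86.6, 179, array([23.8, 26.6, 28.1]))
  m4 (array([ 459.6, -385.1]), array([71.7, 43.1]), 13.5, 394, array([40. , 43.8, 45.5]))
None
 boxtop (array([541.6, 311.1]), array([109.4, 266. ]), 31.0, 2863, array([181. , 183.5, 185.4]))
 holder (array([648.7, -39. ]), array([139.5,  99.5]), 12.8, 1024, array([57.7, 64.1, 66.6]))
 tray (array([ 654.7, -300.3]), array([178.8, 238.2]), 6.7, 1072, array([32.1, 37.5, 44.4]))
  m1 (array([450.1,   3.8]), array([49.7, 73.2]), 76.6, 521, array([38.2, 43.2, 46.3]))
  m2 (array([ 443.9, -190.4]), array([30.4, 74.5]), 83.5, 274, array([24.1, 27. , 29.2]))
  m3 (array([ 446.5, -284.2]), array([31.8, 74.5]), 86.6, 281, array([24. , 26.9, 28.6]))
  m4 (array([ 462.9, -384.7]), array([78.3, 43.1]), 12.4, 602, array([39.9, 43.9, 45.8]))
```

Run:
```python
import cv2
a=cv2.imread("pics/side0.png");b=cv2.imread("pics/scene0.png")
cv2.imwrite("pics/c1.png",cv2.resize(a[200:300,190:390],None,fx=4,fy=4,interpolation=2))
cv2.imwrite("pics/c2.png",cv2.resize(a[125:215,95:215],None,fx=6,fy=6,interpolation=2))
cv2.imwrite("pics/c3.png",cv2.resize(b[170:220,150:300],None,fx=5,fy=5,interpolation=2))
```

```text
(no output)
```

View pics/c1.png

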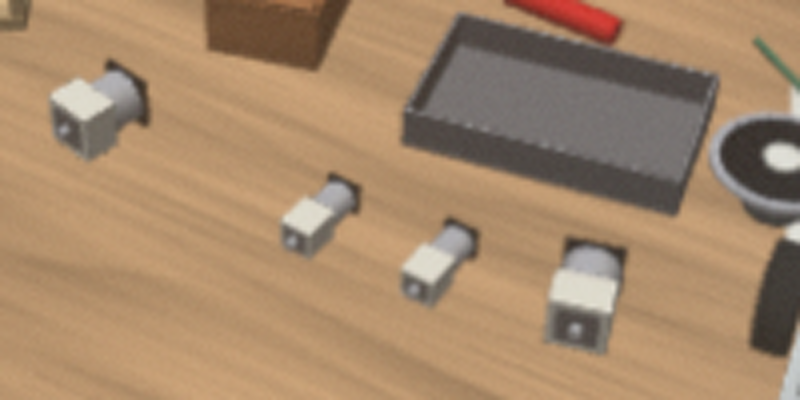

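View pics/c2.png

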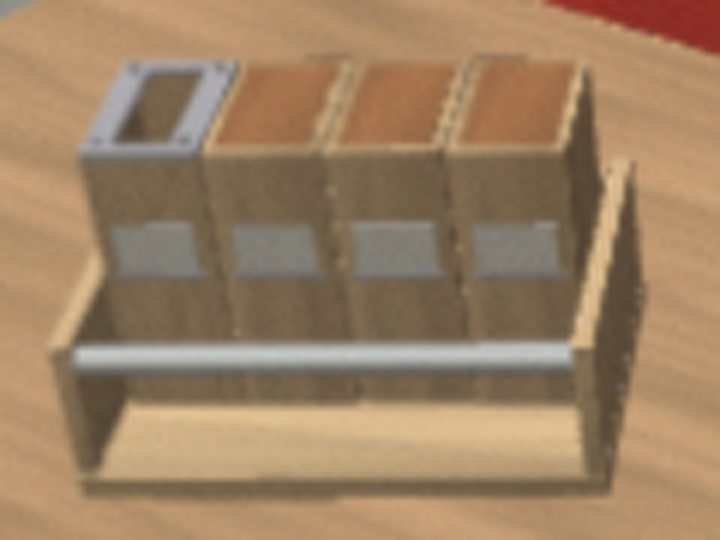

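View pics/c3.png

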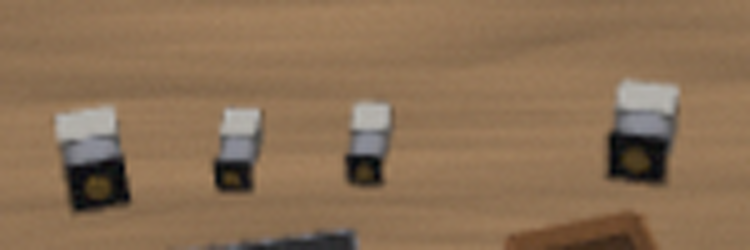

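```bash
cat > ov.py <<'E'
from h import *
def boxpts(c,ang,sx,sy,z0,z1):
    a=np.radians(ang);X=np.array([np.cos(a),np.sin(a)]);Y=np.array([-X[1],X[0]])
    P=[]
    for z in(z0,z1):
        for s,t in((-1,-1),(1,-1),(1,1),(-1,1)): P.append(np.r_[np.array(c)+X*s*sx/2+Y*t*sy/2,z])
    return np.array(P)
def draw(img,p,P,s,off,col):
    q=((proj(p,P)+.5-off)*s-.5)
    for i,j in [(0,1),(1,2),(2,3),(3,0),(4,5),(5,6),(6,7),(7,4),(0,4),(1,5),(2,6),(3,7)]:
        cv2.line(img,tuple(int(round(x*8)) for x in q[i]),tuple(int(round(x*8)) for x in q[j]),col,1,cv2.LINE_AA,3)
def overlay(tag,cam,crop,s,items,out):
    im=cv2.imread(f"pics/{tag}.png");p=cams.camera_params(cam)
    x0,x1,y0,y1=crop
    b=cv2.resize(im[y0:y1,x0:x1],None,fx=s,fy=s,interpolation=cv2.INTER_CUBIC)
    for it,col in items: draw(b,p,it,s,np.array([x0,y0]),col)
    cv2.imwrite(f"pics/{out}.png",b)
E
cat > model.py <<'E'
from ov import *
row=(.5425,.311);ra=31.0
hold=(.648,-.0395);ha=13.0
tray=(.637,-.301);ta=7.0
mot={'m1':((.451,.005),-12.5,42),'m2':((.445,-.190),-6.5,26),'m3':((.447,-.284),-4,26),'m4':((.463,-.385),12.5,42)}
def items():
    a=np.radians(ra);X=np.array([np.cos(a),np.sin(a)]);Y=np.array([-X[1],X[0]])
    it=[(boxpts(row,ra,100,64,.015,.180),(0,0,255))][:0]
    for k in range(4):
        c=np.array(row)+Y*(k-1.5)*.0655
        it.append((boxpts(c,ra,.1,.064,.015,.18),(0,0,255)))
    it.append((boxpts(c,ra,.082,.033,.18,.18),(255,0,0)))
    it.append((boxpts(hold,ha,.108,.072,.0061,.06),(0,255,255)))
    it.append((boxpts(tray,ta,.13,.21,0,.035),(0,255,0)))
    for (c,an,w) in mot.values(): it.append((boxpts(c,an,.062,w/1000,0,w/1000),(255,0,255)))
    return it
E
python3 - <<'E'
from model import *
it=items()
overlay("scene0","scene",(300,430,145,245),6,it,"o1")
overlay("side0","side",(95,215,125,215),6,it,"o2")
overlay("scene0","scene",(145,305,180,265),5,it,"o3")
overlay("side0","side",(195,385,170,295),4,it,"o4")
E
```

```text
(no output)
```

View pics/o1.png

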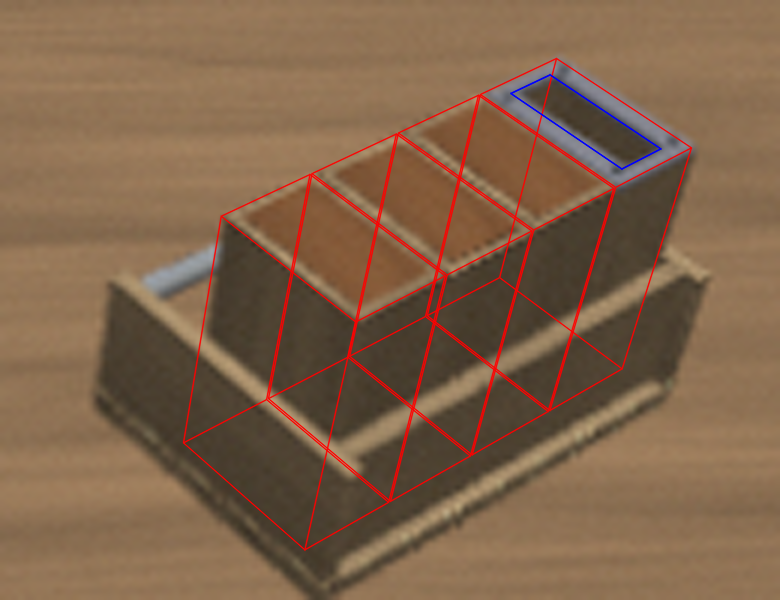

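View pics/o2.png

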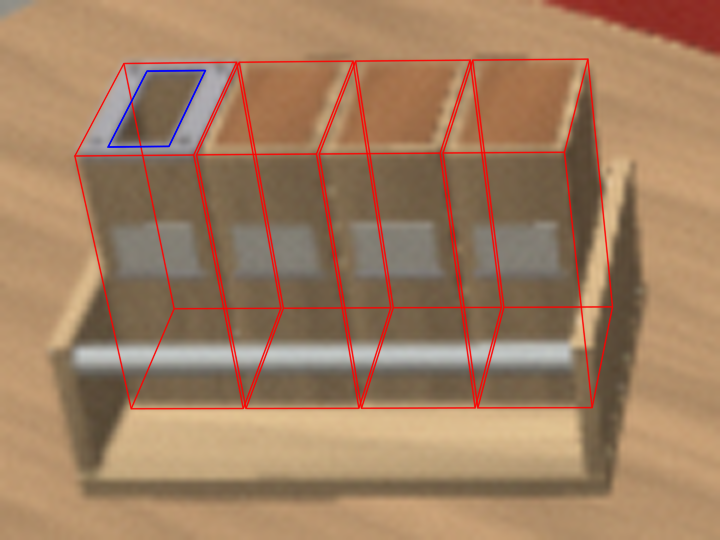

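View pics/o3.png

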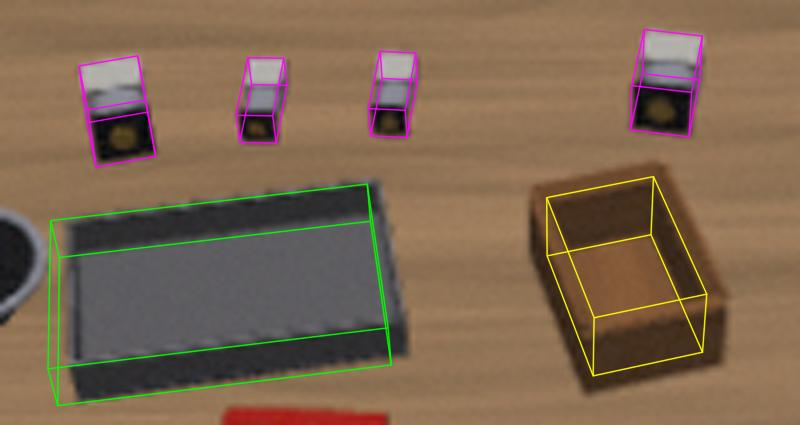

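View pics/o4.png

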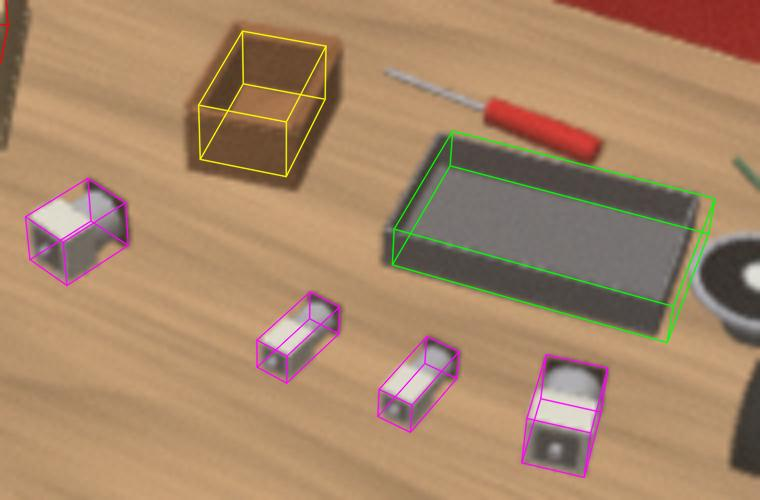

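Run:
```python
from model import *
for k,(c,a) in enumerate([((.648,-.0395),13.0),((.648,-.037),13.0)]):
    it=[(boxpts(c,a,.128,.092,0,.06),(0,255,255)),(boxpts(c,a,.108,.072,.0061,.0062),(0,255,0)),(boxpts((.637,-.294),7,.13,.21,0,.035),(0,255,0)),(boxpts((.637,-.294),7,.122,.202,.004,.035),(0,255,0))]
    overlay("scene0","scene",(170,310,205,265),5,it,f"p1{k}")
    overlay("side0","side",(235,385,170,260),5,it,f"p2{k}")
a=np.vstack([cv2.resize(cv2.imread(f"pics/p1{k}.png"),(700,300)) for k in (0,1)]);cv2.imwrite("pics/p1.png",a)
```

```text
(no output)
```

View pics/p1.png

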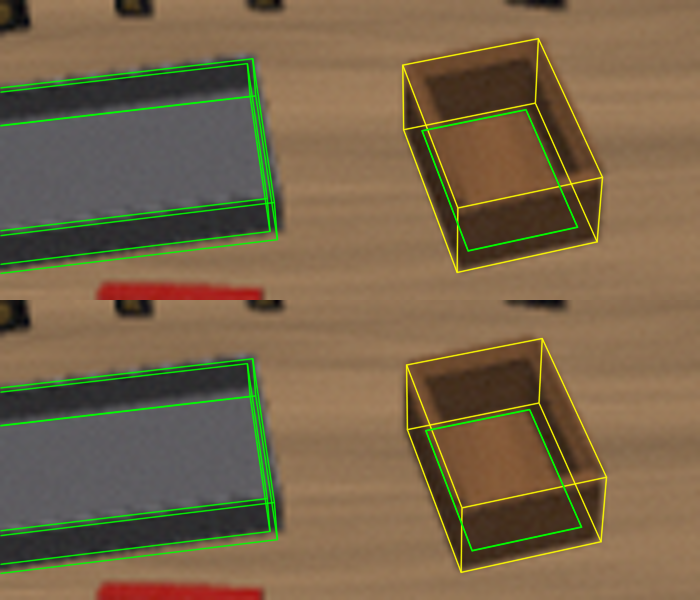

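View pics/p20.png

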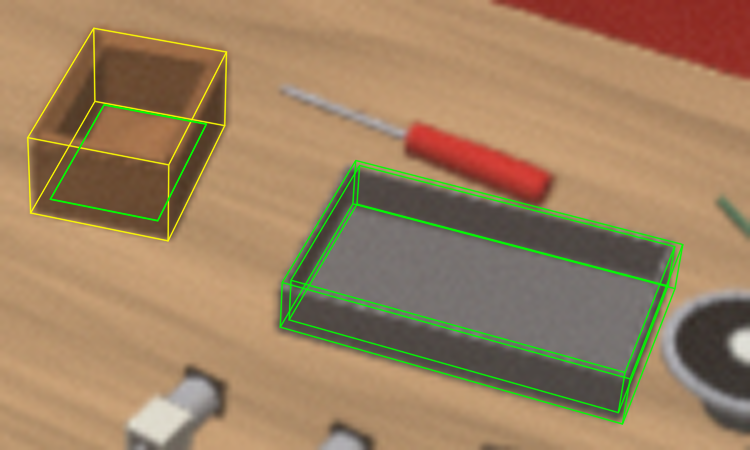

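View pics/p21.png

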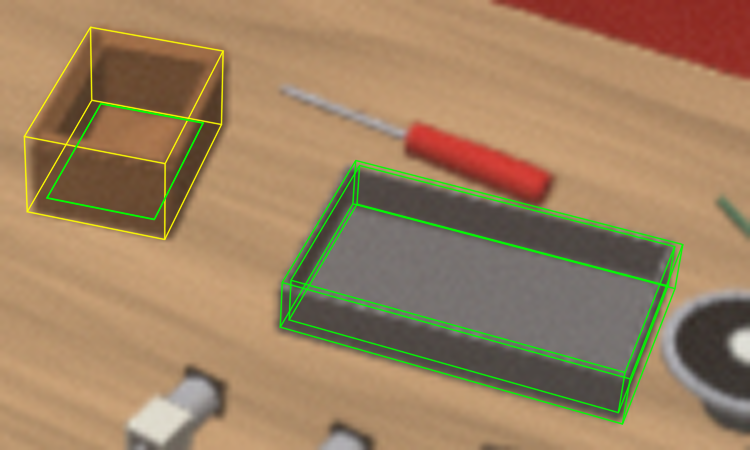

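```bash
cat > go.py <<'E'
from model import *
def rot(yaw,tilt=0,tdir=0):
    """tool pointing down, tool y at yaw deg; then tilt so that tool z leans toward horizontal dir tdir"""
    a=np.radians(yaw); Y=np.array([np.cos(a),np.sin(a),0]); Z=np.array([0,0,-1.]); X=np.cross(Y,Z)
    M=np.c_[X,Y,Z]
    if tilt:
        t=np.radians(tdir); d=np.array([np.cos(t),np.sin(t),0]); ax=np.cross([0,0,-1],d)
        M=R.from_rotvec(ax*np.radians(tilt)).as_matrix()@M
    return R.from_matrix(M)
def state():
    o=arm.get_obs(); r=R.from_quat(o["tool_rot"]); return o,r
def go(pos,Rt=None):
    o,r=state(); Rt=Rt or r
    dr=(r.inv()*Rt).as_rotvec(); d=np.array(pos)-o["ee_pos"]
    y=r.as_matrix()[:,1]
    print("t",round(o["time"],2),"ee",np.round(o["ee_pos"]*1000,1),"yawY",round(np.degrees(np.arctan2(y[1],y[0])),1),"F",np.round(o["ft_force"],1),"w",round(o["grip_width"]*1000,1),"j",np.round(o["joint_pos"],2))
    print("rotvec tool",np.round(dr,3),"norm",round(np.linalg.norm(dr),3)," shift BEFORE rot(tool,mm)",np.round(r.inv().apply(d)*1000,1)," AFTER rot",np.round(Rt.inv().apply(d)*1000,1))
a=np.radians(ra);RX=np.array([np.cos(a),np.sin(a),0]);RY=np.array([-RX[1],RX[0],0]);UZ=np.array([0,0,1.])
slot=np.r_[row,0]+RY*.09825   # slot box base centre
E
python3 - <<'E'
from go import *
print(slot); slot=slot-RY*.001
go(slot-RX*.015+UZ*.25,rot(ra))
E
```

```text
[0.49189751 0.39521669 0.        ]
t 0.15 ee [214.9 505.9 252.4] yawY 67.0 F [-0.2  0.8  0.7] w 85.4 j [ 1.07  0.09  1.37 -0.    1.68 -0.1 ]
rotvec tool [-0.002  0.     0.628] norm 0.628  shift BEFORE rot(tool,mm) [-290.2   -6.3    2.3]  AFTER rot [-238.5  165.4    2.4]
```

```bash
python3 -m inch '{"rotation":[[0,0,0.126],[0,0,0.126],[0,0,0.126],[0,0,0.125],[0,0,0.125]],"linear":[[0,0,0],[0,0,0],[0,0,0],[0,0,0],[0,0,0]],"fingers":[-1,-1,-1,-1,-1]}' 30; python3 -m inch '{"rotation":[[0,0,0],[0,0,0],[0,0,0],[0,0,0],[0,0,0],[0,0,0],[0,0,0],[0,0,0]],"linear":[[-34,23.5,0],[-34,23.5,0],[-34,23.5,0],[-34,23.5,0],[-34,23.5,0],[-34,23.5,0],[-34,23.5,0],[0,0,0]],"fingers":[-1,-1,-1,-1,-1,-1,-1,-1]}'
python3 - <<'E'
from go import *
slot=slot-RY*.001
go(slot-RX*.015+UZ*.205,rot(ra))
p,im,d=grab("wrist","w1");
E
```

```text
time: 0.65
ee_pos: [0.215, 0.506, 0.2528]
tool_rot: [0.495, 0.869, -0.0, 0.0]
ft_force: [-0.4, -0.7, -0.4]
grip_width: 0.0121
time: 1.45
ee_pos: [0.4827, 0.3839, 0.2517]
tool_rot: [0.495, 0.869, -0.001, 0.001]
ft_force: [0.6, 0.3, -0.0]
grip_width: -0.0001
t 1.45 ee [482.7 383.9 251.7] yawY 30.6 F [ 0.6  0.3 -0. ] w -0.1 j [ 0.58  0.24  1.2  -0.    1.7   0.05]
rotvec tool [-0.001  0.002 -0.006] norm 0.007  shift BEFORE rot(tool,mm) [ 4.1 -1.3 46.7]  AFTER rot [ 4.  -1.3 46.7]
```

View pics/w1.png

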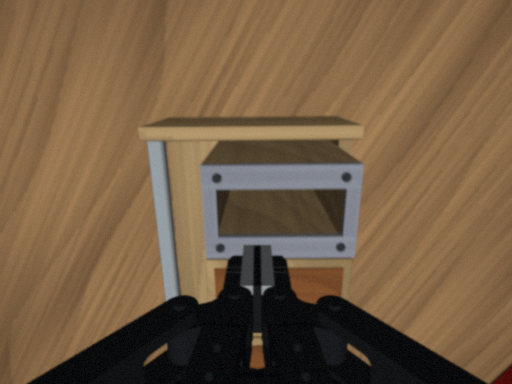

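Run:
```python
from go import *
p=cams.camera_params("wrist")
q=[ray(p,u,v,.18) for u,v in [(217,190),(345,190),(344,237),(216,237)]]
for x in q: print(np.round(x,4))
c=np.mean(q,0);print(c, "local offset from slot est", (c-slot)@RX,(c-slot)@RY)
o=[ray(p,u,v,.18) for u,v in [(203,164),(362,164),(355,258),(205,258)]]
print(np.mean(o,0),np.linalg.norm(o[1]-o[0]),np.linalg.norm(o[3]-o[0]))
```

```text
[0.4478 0.3913 0.18  ]
[0.5164 0.4321 0.18  ]
[0.5347 0.4055 0.18  ]
[0.4626 0.3626 0.18  ]
[0.4903622  0.39787625 0.18      ] local offset from slot est 5.376317042103326e-05 0.0030704338538907056
[0.49044103 0.39853333 0.18      ] 0.09644165392153646 0.06433651733008278
```

```bash
python3 -m inch '{"rotation":[[0,0,-0.006],[0,0,0],[0,0,0],[0,0,0]],"linear":[[6,-1.5,20],[0,0,20],[0,0,15],[0,0,15]],"fingers":[-1,-1,-1,-1]}'
python3 - <<'E'
from go import *
slot=slot+RY*.001
go(slot-RX*.015+UZ*.182,rot(ra))
p,im,d=grab("wrist","w2"); grab("side","s2")
a=cv2.imread("pics/s2.png")[100:220,80:220];b=cv2.imread("pics/w2.png")
cv2.imwrite("pics/j2.png",np.hstack([cv2.resize(a,(420,360)),cv2.resize(b[100:,60:460],(380,360))]))
E
```

```text
time: 1.9
ee_pos: [0.4738, 0.3916, 0.183]
tool_rot: [0.489, 0.872, 0.0, 0.0]
ft_force: [1.0, -1.2, 0.9]
grip_width: -0.0001
t 1.9 ee [473.8 391.6 183. ] yawY 31.4 F [ 1.  -1.2  0.9] w -0.1 j [ 0.6   0.25  1.32 -0.    1.57  0.05]
rotvec tool [0.001 0.001 0.007] norm 0.007  shift BEFORE rot(tool,mm) [-5.3  2.3  1. ]  AFTER rot [-5.3  2.3  1. ]
```

View pics/j2.png

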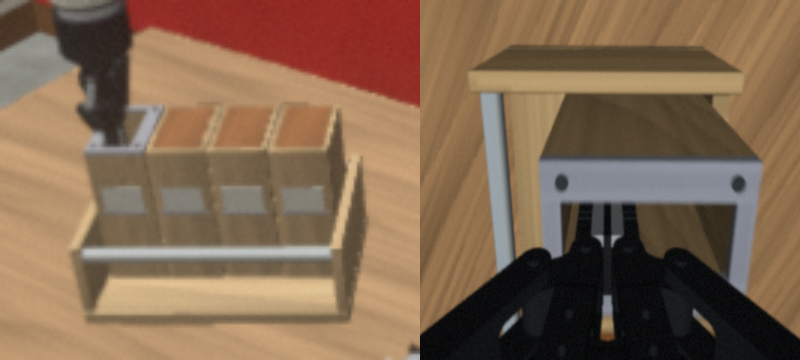

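```bash
python3 -m inch '{"rotation":[[0,0,0.005],[0,0,0]],"linear":[[-4,0,0],[0,0,0]],"fingers":[-1,-1]}'
python3 - <<'E'
from go import *
slot=slot+RY*.001
go(slot-RX*.015+UZ*.182,rot(ra))
E
```

```text
time: 2.2
ee_pos: [0.4768, 0.3879, 0.1843]
tool_rot: [0.492, 0.87, 0.001, 0.0]
ft_force: [-0.0, -0.0, 0.6]
grip_width: -0.0003
t 2.2 ee [476.8 387.9 184.3] yawY 31.0 F [-0.  -0.   0.6] w -0.3 j [0.59 0.25 1.32 0.   1.57 0.05]
rotvec tool [ 0.002 -0.     0.001] norm 0.002  shift BEFORE rot(tool,mm) [-0.5  1.7  2.3]  AFTER rot [-0.5  1.7  2.3]
```

```bash
python3 -m inch '{"rotation":[[0,0,0],[0,0,0],[0,0,0],[0,0,0],[0,0,0],[0,0,0],[0,0,0]],"linear":[[0,-10,0],[0,-10,0],[0,-10,1],[0,-10,2],[0,-10,2],[0,-8,2],[0,0,0]],"fingers":[-1,-1,-1,-1,-1,-1,-1]}'
python3 - <<'E'
from go import *
go(slot-RX*.015+UZ*.182,rot(ra))
grab("side","s3")
a=cv2.imread("pics/s3.png")[80:220,60:240]
cv2.imwrite("pics/j3.png",cv2.resize(a,None,fx=4,fy=4))
E
```

```text
time: 2.9
ee_pos: [0.4251, 0.3572, 0.1756]
tool_rot: [0.492, 0.871, -0.001, -0.001]
ft_force: [-0.1, -0.1, -0.1]
grip_width: 0.0002
t 2.9 ee [425.1 357.2 175.6] yawY 31.1 F [-0.1 -0.1 -0.1] w 0.2 j [0.6  0.13 1.48 0.   1.54 0.05]
rotvec tool [-0.002 -0.     0.001] norm 0.003  shift BEFORE rot(tool,mm) [-1.8 61.8 -6.5]  AFTER rot [-1.8 61.8 -6.4]
```

View pics/j3.png

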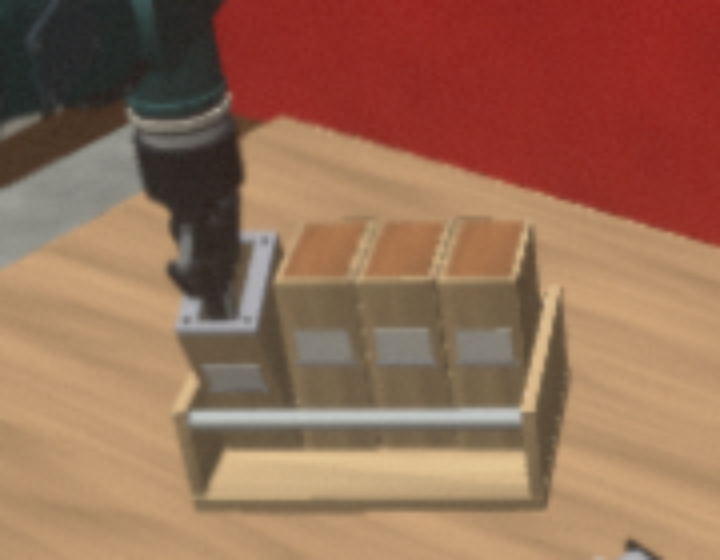

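```bash
python3 -m inch '{"rotation":[[0,0,0],[0,0,0],[0,0,0],[0,0,0],[0,0,0],[0,0,0],[0,0,0]],"linear":[[0,-8,2],[0,-8,2],[0,-8,2],[0,-6,2],[0,0,0],[0,0,0],[0,0,0]],"fingers":[-1,-1,-1,-1,-1,-1,-1]}'
python3 - <<'E'
from go import *
go(slot-RX*.015+UZ*.182,rot(ra))
grab("side","s4");grab("scene","s4b")
a=cv2.imread("pics/s4.png")[80:220,60:240];b=cv2.imread("pics/s4b.png")[80:240,290:440]
cv2.imwrite("pics/j4.png",np.hstack([cv2.resize(a,(450,350)),cv2.resize(b,(330,350))]))
E
```

```text
time: 3.65
ee_pos: [0.4012, 0.3426, 0.1685]
tool_rot: [0.492, 0.871, 0.0, 0.0]
ft_force: [-0.8, 0.2, 0.7]
grip_width: -0.0001
t 3.65 ee [401.2 342.6 168.5] yawY 31.1 F [-0.8  0.2  0.7] w -0.1 j [0.6  0.07 1.56 0.   1.51 0.06]
rotvec tool [ 0.001 -0.     0.001] norm 0.001  shift BEFORE rot(tool,mm) [ -1.7  89.8 -13.4]  AFTER rot [ -1.6  89.8 -13.5]
```

View pics/j4.png

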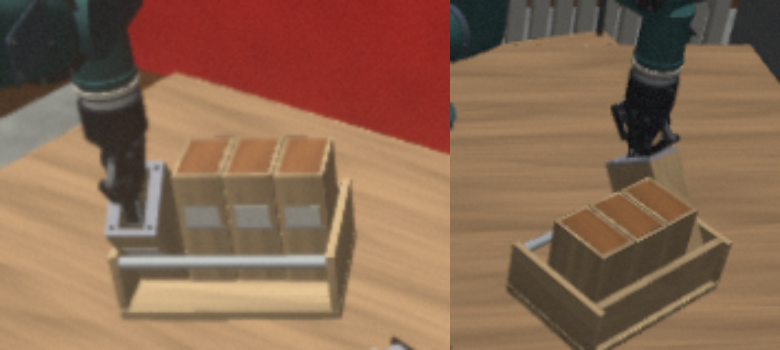

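```bash
python3 -m inch '{"rotation":[[0,0,0],[0,0,0],[0,0,0]],"linear":[[0,0,-10],[0,0,-10],[0,0,-10]],"fingers":[-1,-1,-1]}';python3 -m inch '{"rotation":[[0,0,0],[0,0,0],[0,0,0],[0,0,0],[0,0,0],[0,0,0]],"linear":[[0,-10,-30],[0,-20,-30],[0,-20,-30],[0,-20,-20],[0,0,0],[0,0,0]],"fingers":[-1,0,1,1,1,1]}'
python3 - <<'E'
from go import *
go(slot-RX*.015+UZ*.182,rot(ra))
p,im,d=grab("wrist","w5");print(p["position"]);grab("side","s5")
w=cloud("wrist",d,p)
P=w.reshape(-1,3);L=np.c_[(P-slot)@RX,(P-slot)@RY,P[:,2]]
np.save("pics/L5.npy",L)
a=cv2.imread("pics/s5.png")[80:220,60:240];b=cv2.imread("pics/w5.png")
cv2.imwrite("pics/j5.png",np.hstack([cv2.resize(a,(360,300)),cv2.resize(b,(400,300))]))
E
```

```text
time: 4.05
ee_pos: [0.4013, 0.3427, 0.1998]
tool_rot: [0.492, 0.871, 0.001, 0.0]
ft_force: [-0.9, 0.2, -0.5]
grip_width: 0.0001
time: 4.65
ee_pos: [0.3413, 0.3066, 0.3094]
tool_rot: [0.492, 0.871, 0.001, 0.001]
ft_force: [0.4, 0.6, -0.5]
grip_width: 0.0721
t 4.65 ee [341.3 306.6 309.4] yawY 31.1 F [ 0.4  0.6 -0.5] w 72.1 j [ 0.61 -0.12  1.47 -0.    1.79  0.07]
rotvec tool [ 0.003 -0.     0.001] norm 0.003  shift BEFORE rot(tool,mm) [ -1.8 159.3 127.9]  AFTER rot [ -1.6 159.7 127.4]
[0.29918478 0.37597635 0.42865205]
```

View pics/j5.png

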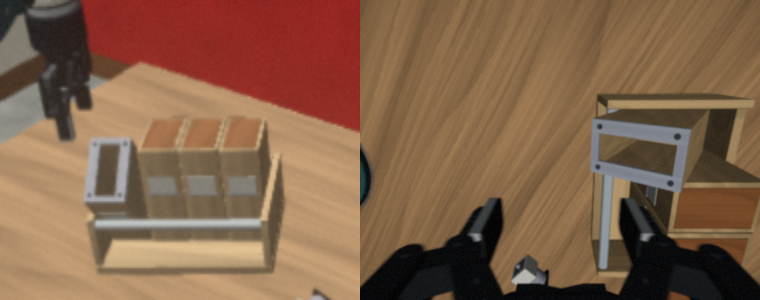

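Run:
```python
import cv2
a=cv2.imread("pics/w5.png")[130:270,270:440]
cv2.imwrite("pics/c5.png",cv2.resize(a,None,fx=4,fy=4,interpolation=2))
```

```text
(no output)
```

View pics/c5.png

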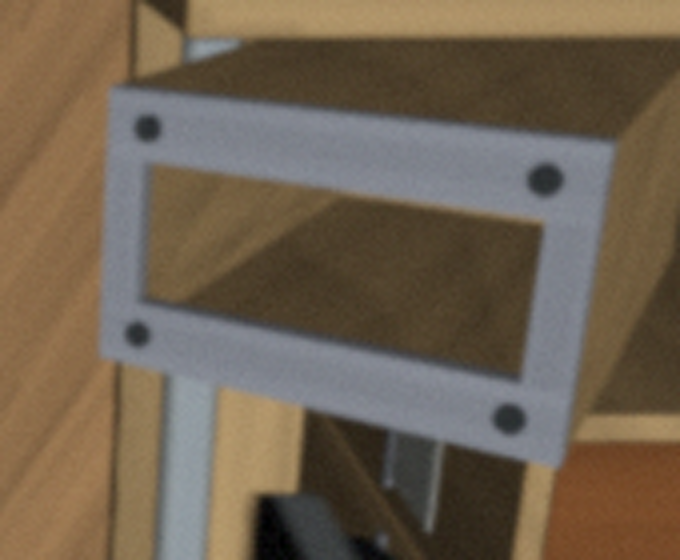

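```bash
cat > lid.py <<'E'
from go import *
def pnp(p,uv,name=""):
    # uv: front+y, rear+y, rear-y, front-y corners of lid, box frame
    obj=np.array([[-50,32,0],[50,32,0],[50,-32,0],[-50,-32,0]],float)/1000
    ok,rv,tv=cv2.solvePnP(obj,np.array(uv,float),p["K"],p["D"],flags=cv2.SOLVEPNP_ITERATIVE)
    Rc=R.from_quat(p["rotation"]); M=Rc*R.from_rotvec(rv[:,0]); t=Rc.apply(tv[:,0])+p["position"]
    e=cv2.projectPoints(obj,rv,tv,p["K"],p["D"])[0][:,0]-np.array(uv)
    print("reproj",np.abs(e).max().round(2)); return t,M.as_matrix()
E
python3 - <<'E'
from lid import *
p=cams.camera_params("wrist")
uv=[(297.5,152),(423.25,165.75),(409.25,247),(295.5,219.5)]
t,M=pnp(p,uv)
print("lid centre",t.round(4),"bx",M[:,0].round(3),"by",M[:,1].round(3),"bz",M[:,2].round(3))
print("tilt",np.degrees(np.arccos(M[2,2])),"yaw of by",np.degrees(np.arctan2(M[1,1],M[0,1]))-90)
th=np.radians(35); piv=slot-RX*.05+UZ*.015
print("expected",piv+RX*(.05*np.cos(th)-.165*np.sin(th))+UZ*(.05*np.sin(th)+.165*np.cos(th)))
print("local",(t-slot)@RX,(t-slot)@RY)
d=np.load("pics/w5.npy");w=cloud("w",d,p)
mask=np.zeros(d.shape,np.uint8);cv2.fillPoly(mask,[np.array(uv,np.int32)],1);mask=cv2.erode(mask,np.ones((3,3)))
h=np.zeros(d.shape,np.uint8);cv2.fillPoly(h,[np.array([(303,168),(408,184),(403,229),(303,209)],np.int32)],1);mask[h>0]=0
P=w[mask>0];P=P[np.isfinite(P[:,0])]
c=np.median(P,0)
for _ in range(4):
    c=P.mean(0);u,s,v=np.linalg.svd(P-c);n=v[2]*np.sign(v[2,2]);r=(P-c)@n;P=P[np.abs(r)<.004]
print("depth plane n",n.round(3),"tilt",np.degrees(np.arccos(n[2])),"azim",np.degrees(np.arctan2(-n[1],-n[0])),"c",c,len(P), "pnp centre off plane",(t-c)@n)
E
```

```text
reproj 0.47
lid centre [0.4085 0.3436 0.1731] bx [0.701 0.428 0.571] by [-0.516  0.856 -0.008] bz [-0.492 -0.289  0.821]
tilt 34.79596439234334 yaw of by 31.082689013919193
expected [0.40302425 0.34181625 0.17883891]
local -0.09803072499835681 -0.0013059345340100809
depth plane n [-0.483 -0.291  0.826] tilt 34.31665103153633 azim 31.018893887938404 c [0.41092309 0.34984812 0.17904299] 4238 pnp centre off plane -0.0019155287754501868
```

```bash
cat >> go.py <<'E'
TH=34.6;YB=31.1
def bframe(tilt=TH,yaw=YB):
    a=np.radians(yaw);t=np.radians(tilt);f=np.array([np.cos(a),np.sin(a),0])
    bz=-np.sin(t)*f+np.cos(t)*UZ; bx=np.cos(t)*f+np.sin(t)*UZ
    return bx,bz
C=np.array([.4065,.3435,.1755])
E
python3 - <<'E'
from go import *
bx,bz=bframe()
RG=rot(YB-90,TH,YB); print(RG.as_matrix()[:,2],-bz)
go(C-.005*bx+.1*bz,RG)
E
```

```text
[ 0.48622591  0.29331022 -0.82313637] [ 0.48622591  0.29331022 -0.82313637]
t 4.75 ee [341.2 306.4 307. ] yawY 31.0 F [ 0.2 -0.4 -0.5] w 84.7 j [ 0.61 -0.12  1.47  0.    1.79  0.07]
rotvec tool [-0.474  0.475  1.517] norm 1.659  shift BEFORE rot(tool,mm) [-1.9 14.3 52. ]  AFTER rot [-17.9   1.9  50.9]
```

```bash
python3 -m inch '{"rotation":[[-0.0395,0.0396,0.1264],[-0.0395,0.0396,0.1264],[-0.0395,0.0396,0.1264],[-0.0395,0.0396,0.1264],[-0.0395,0.0396,0.1264],[-0.0395,0.0396,0.1264],[-0.0395,0.0396,0.1264],[-0.0395,0.0396,0.1264]],"linear":[[0,0,0],[0,0,0],[0,0,0],[0,0,0],[0,0,0],[0,0,0],[0,0,0],[0,0,0]],"fingers":[1,1,1,1,1,1,1,1]}' 
python3 -m inch '{"rotation":[[-0.0395,0.0396,0.1264],[-0.0395,0.0396,0.1264],[-0.0395,0.0396,0.1264],[-0.0395,0.0396,0.1264],[0,0,0]],"linear":[[0,0,0],[0,0,0],[0,0,0],[0,0,0],[0,0,0]],"fingers":[1,1,1,1,1]}'
python3 - <<'E'
from go import *
bx,bz=bframe()
RG=rot(YB-90,TH,YB)
go(C-.005*bx+.1*bz,RG)
E
```

```text
time: 5.55
ee_pos: [0.3414, 0.3061, 0.3061]
tool_rot: [0.839, 0.502, 0.204, -0.057]
ft_force: [-0.1, 0.1, 0.0]
grip_width: 0.0852
time: 6.05
ee_pos: [0.34, 0.3065, 0.3055]
tool_rot: [0.92, 0.257, 0.285, -0.08]
ft_force: [-0.1, 0.5, -0.9]
grip_width: 0.0855
t 6.05 ee [340.  306.5 305.5] yawY -58.7 F [-0.1  0.5 -0.9] w 85.5 j [ 0.65 -0.52  1.87 -0.06  1.2   1.68]
rotvec tool [-0.001  0.002  0.003] norm 0.004  shift BEFORE rot(tool,mm) [-16.1   2.7  50.2]  AFTER rot [-16.2   2.7  50.2]
```

```bash
python3 -m inch '{"rotation":[[0,0,0],[0,0,0],[0,0,0]],"linear":[[-16,2.5,20],[0,0,30],[0,0,0]],"fingers":[1,1,1]}'
python3 - <<'E'
from go import *
bx,bz=bframe()
RG=rot(YB-90,TH,YB)
go(C-.005*bx-.03*bz,RG)
p,im,d=grab("wrist","w6");grab("side","s6")
a=cv2.imread("pics/s6.png")[80:220,60:240];b=cv2.imread("pics/w6.png")
cv2.imwrite("pics/j6.png",np.hstack([cv2.resize(a,(360,300)),cv2.resize(b,(400,300))]))
E
```

```text
time: 6.35
ee_pos: [0.3547, 0.3112, 0.2518]
tool_rot: [0.921, 0.258, 0.282, -0.078]
ft_force: [-0.8, 0.6, -0.9]
grip_width: 0.0853
t 6.35 ee [354.7 311.2 251.8] yawY -58.8 F [-0.8  0.6 -0.9] w 85.3 j [ 0.63 -0.48  1.95 -0.06  1.08  1.67]
rotvec tool [0.    0.009 0.003] norm 0.01  shift BEFORE rot(tool,mm) [  3.1  -1.  127.4]  AFTER rot [  1.9  -1.  127.5]
```

View pics/j6.png

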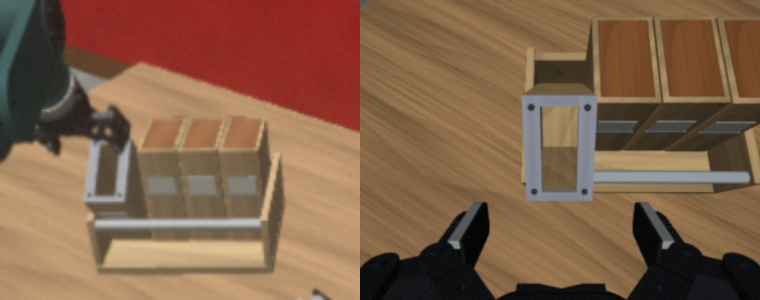

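```bash
python3 -m inch '{"rotation":[[0,0.005,0.003],[0,0,0],[0,0,0],[0,0,0],[0,0,0],[0,0,0],[0,0,0]],"linear":[[2,0,30],[0,0,30],[0,0,20],[0,0,20],[0,0,15],[0,0,11],[0,0,0]],"fingers":[1,1,1,1,1,1,1]}'
python3 - <<'E'
from go import *
bx,bz=bframe()
RG=rot(YB-90,TH,YB)
go(C-.005*bx-.03*bz,RG)
p,im,d=grab("wrist","w7");grab("side","s7")
a=cv2.imread("pics/s7.png")[80:220,60:240];b=cv2.imread("pics/w7.png")
cv2.imwrite("pics/j7.png",np.hstack([cv2.resize(a,(360,300)),cv2.resize(b,(400,300))]))
E
```

```text
time: 7.15
ee_pos: [0.4189, 0.3504, 0.1555]
tool_rot: [0.919, 0.255, 0.289, -0.081]
ft_force: [0.6, 0.3, -0.4]
grip_width: 0.0851
t 7.15 ee [418.9 350.4 155.5] yawY -59.0 F [ 0.6  0.3 -0.4] w 85.1 j [ 0.62 -0.23  1.98 -0.06  0.79  1.67]
rotvec tool [-0.001 -0.006 -0.002] norm 0.006  shift BEFORE rot(tool,mm) [-5.4 -0.5  5.4]  AFTER rot [-5.3 -0.5  5.5]
```

View pics/j7.png

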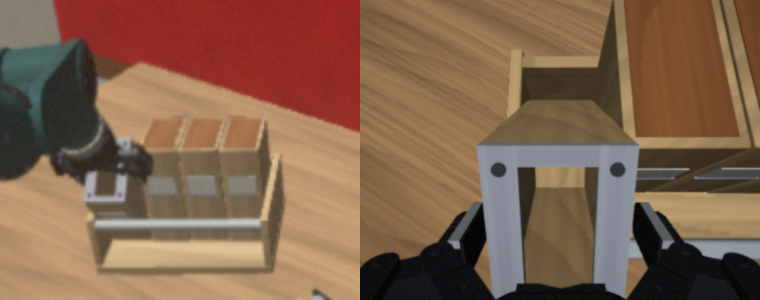

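```bash
python3 -m inch '{"rotation":[[0,0,0],[0,0,0],[0,0,0],[0,0,0],[0,0,0],[0,0,0]],"linear":[[-5,0,5],[0,0,0],[0,0,0],[0,0,0],[0,0,0],[0,0,0]],"fingers":[1,1,0.5,0.3,0.2,0.2]}' 80
python3 -m inch '{"rotation":[[0,0,0],[0,0,0],[0,0,0],[0,0,0]],"linear":[[0,0,0],[0,0,0],[0,0,0],[0,0,0]],"fingers":[-1,-1,-1,-1]}' 80
python3 - <<'E'
from go import *
bx,bz=bframe()
go(C-.005*bx-.03*bz+UZ*.19)
E
```

```text
time: 7.85
ee_pos: [0.4176, 0.3501, 0.1496]
tool_rot: [0.919, 0.255, 0.29, -0.082]
ft_force: [-1.5, -0.7, 1.8]
grip_width: 0.0631
time: 8.25
ee_pos: [0.4177, 0.3501, 0.1496]
tool_rot: [0.919, 0.254, 0.29, -0.082]
ft_force: [-3.1, 0.1, 3.9]
grip_width: 0.0631
t 8.25 ee [417.7 350.1 149.6] yawY -59.0 F [-3.1  0.1  3.9] w 63.1 j [ 0.62 -0.23  1.99 -0.06  0.77  1.68]
rotvec tool [0. 0. 0.] norm 0.0  shift BEFORE rot(tool,mm) [ 108.2   -0.6 -154.2]  AFTER rot [ 108.2   -0.6 -154.2]
```

```bash
python3 -m inch '{"rotation":[[0,0,0],[0,0,0],[0,0,0],[0,0,0]],"linear":[[5.7,0,-8.2],[5.7,0,-8.2],[5.7,0,-8.2],[0,0,0]],"fingers":[-1,-1,-1,-1]}'
python3 - <<'E'
from go import *
bx,bz=bframe()
go(C-.005*bx-.03*bz+UZ*.19)
p,im,d=grab("wrist","w8");grab("side","s8")
a=cv2.imread("pics/s8.png")[80:220,60:240];b=cv2.imread("pics/w8.png")
cv2.imwrite("pics/j8.png",np.hstack([cv2.resize(a,(360,300)),cv2.resize(b,(400,300))]))
E
```

```text
time: 8.65
ee_pos: [0.4181, 0.3498, 0.1805]
tool_rot: [0.919, 0.254, 0.291, -0.082]
ft_force: [0.6, -0.0, -5.7]
grip_width: 0.0631
t 8.65 ee [418.1 349.8 180.5] yawY -59.0 F [ 0.6 -0.  -5.7] w 63.1 j [ 0.62 -0.26  1.95 -0.06  0.84  1.67]
rotvec tool [0. 0. 0.] norm 0.0  shift BEFORE rot(tool,mm) [  90.4   -0.9 -128.9]  AFTER rot [  90.4   -0.9 -128.9]
```

View pics/j8.png

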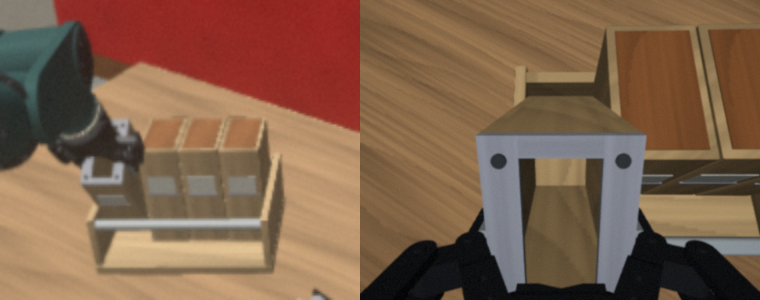

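```bash
python3 -m inch '{"rotation":[[0,0,0],[0,0,0],[0,0,0],[0,0,0],[0,0,0],[0,0,0],[0,0,0],[0,0,0]],"linear":[[11,0,-16],[11,0,-16],[11,0,-16],[11,0,-16],[11,0,-16],[11,0,-16],[11,0,-16],[11,0,-16]],"fingers":[-1,-1,-1,-1,-1,-1,-1,-1]}'
python3 - <<'E'
from go import *
bx,bz=bframe()
H=np.array([*hold,.138+.2])
go(H,rot(ha-90))
p,im,d=grab("wrist","w9");grab("side","s9")
a=cv2.imread("pics/s9.png")[40:220,60:240];b=cv2.imread("pics/w9.png")
cv2.imwrite("pics/j9.png",np.hstack([cv2.resize(a,(300,300)),cv2.resize(b,(400,300))]))
E
```

```text
time: 9.55
ee_pos: [0.416, 0.3483, 0.3335]
tool_rot: [0.92, 0.255, 0.288, -0.081]
ft_force: [-0.4, -0.4, -6.4]
grip_width: 0.0632
t 9.55 ee [416.  348.3 333.5] yawY -59.0 F [-0.4 -0.4 -6.4] w 63.2 j [ 0.62 -0.32  1.69 -0.04  1.17  1.65]
rotvec tool [-0.097 -0.603  0.304] norm 0.682  shift BEFORE rot(tool,mm) [  2.4 451.8  -4.8]  AFTER rot [138.8 430.   -4.5]
```

View pics/j9.png

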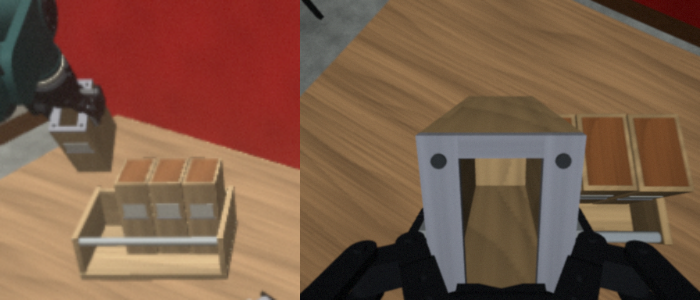

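```bash
python3 -m inch '{"rotation":[[0,0,0],[0,0,0],[-0.0162,-0.1005,0.0507],[-0.0162,-0.1005,0.0507],[-0.0162,-0.1005,0.0507],[-0.0162,-0.1005,0.0507],[-0.0162,-0.1005,0.0507],[-0.0162,-0.1005,0.0507]],"linear":[[14,0,-20],[14,0,-20],[0,0,0],[0,0,0],[0,0,0],[0,0,0],[0,0,0],[0,0,0]],"fingers":[-1,-1,-1,-1,-1,-1,-1,-1]}'
python3 - <<'E'
from go import *
H=np.array([*hold,.138+.2])
go(H,rot(ha-90))
E
```

```text
time: 10.45
ee_pos: [0.4171, 0.3491, 0.3819]
tool_rot: [0.994, 0.112, -0.0, -0.0]
ft_force: [-0.4, -0.4, -7.7]
grip_width: 0.0636
t 10.45 ee [417.1 349.1 381.9] yawY -77.1 F [-0.4 -0.4 -7.7] w 63.6 j [0.59 0.09 1.12 0.   1.94 1.94]
rotvec tool [-0.001  0.001 -0.002] norm 0.002  shift BEFORE rot(tool,mm) [138.5 430.3  43.5]  AFTER rot [137.6 430.6  43.9]
```

```bash
python3 -m inch '{"rotation":[[0,0,0],[0,0,0],[0,0,0],[0,0,0],[0,0,0],[0,0,0],[0,0,0],[0,0,0]],"linear":[[6,20,0],[10,30,0],[11,35,0],[11,35,0],[11,35,0],[11,35,0],[11,35,0],[11,35,0]],"fingers":[-1,-1,-1,-1,-1,-1,-1,-1]}' 
python3 -m inch '{"rotation":[[0,0,0],[0,0,0],[0,0,0],[0,0,0],[0,0,0],[0,0,0],[0,0,0]],"linear":[[11,35,0],[11,35,0],[11,35,0],[11,35,0],[8,20,0],[4,10,0],[0,0,0]],"fingers":[-1,-1,-1,-1,-1,-1,-1]}'
python3 - <<'E'
from go import *
H=np.array([*hold,.138+.1])
go(H,rot(ha-90))
grab("wrist","w10");grab("side","s10");grab("scene","s10b")
a=cv2.imread("pics/s10.png")[40:220,180:360];b=cv2.imread("pics/w10.png")
cv2.imwrite("pics/j10.png",np.hstack([cv2.resize(a,(360,360)),cv2.resize(b[:,130:390],(244,360))]))
E
```

```text
time: 11.25
ee_pos: [0.5563, 0.1123, 0.3813]
tool_rot: [0.994, 0.113, 0.001, -0.001]
ft_force: [0.6, 0.4, -6.6]
grip_width: 0.0627
time: 11.95
ee_pos: [0.6486, -0.0407, 0.3805]
tool_rot: [0.994, 0.112, 0.0, -0.001]
ft_force: [1.0, -0.5, -7.0]
grip_width: 0.0631
t 11.95 ee [648.6 -40.7 380.5] yawY -77.1 F [ 1.  -0.5 -7. ] w 63.1 j [-0.15  0.34  0.82  0.    1.98  1.2 ]
rotvec tool [-0.002 -0.    -0.002] norm 0.003  shift BEFORE rot(tool,mm) [ -0.4  -1.  142.5]  AFTER rot [ -0.3  -1.3 142.5]
```

View pics/j10.png

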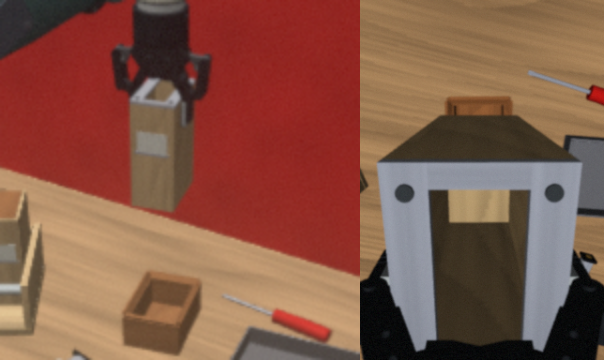

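Run:
```python
import cv2
a=cv2.imread("pics/w10.png")[150:384,140:380]
cv2.imwrite("pics/c10.png",cv2.resize(a,None,fx=3,fy=2.5,interpolation=2))
b=cv2.imread("pics/s10b.png")[100:260,200:340]
cv2.imwrite("pics/c10b.png",cv2.resize(b,None,fx=4,fy=3.7,interpolation=2))
```

```text
(no output)
```

View pics/c10.png

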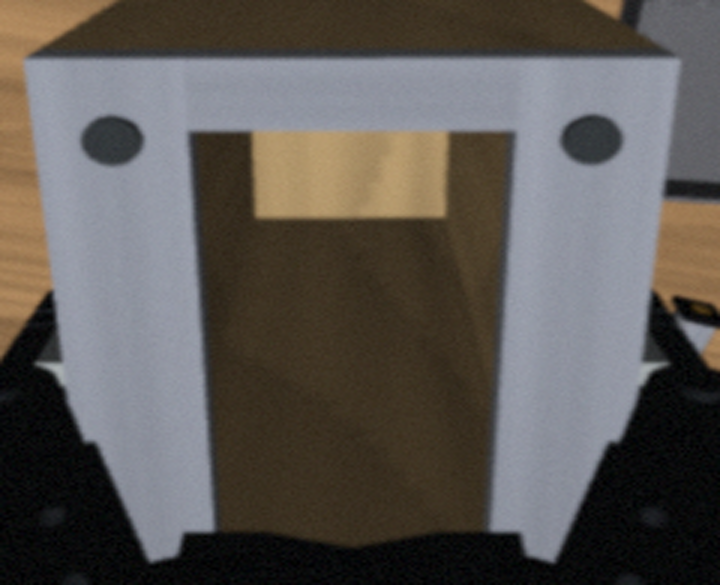

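View pics/c10b.png

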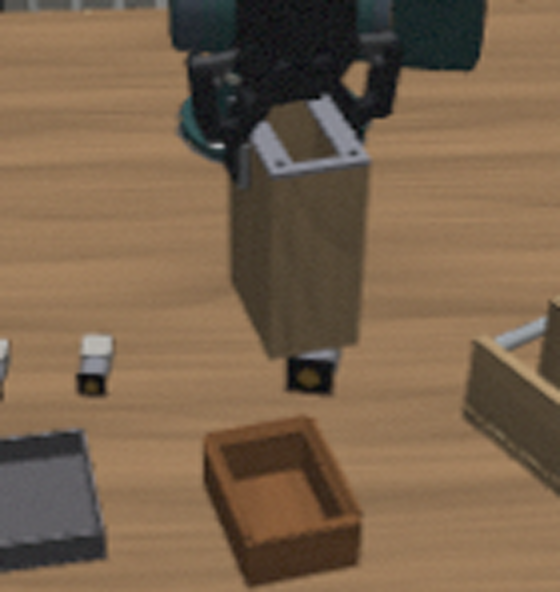

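Run:
```python
from go import *
p=cams.camera_params("wrist");o,r=state()
from scipy.optimize import brentq
def at(u,v,z): return ray(p,u,v,z)
for (A,B,w,xl) in [((148.7,172.8),(366.7,173),.064,.05),((202.7,202.4),(312,202.4),.033,.041)]:
    z=brentq(lambda z:np.linalg.norm(at(*A,z)-at(*B,z))-w,.3,.5)
    m=(at(*A,z)+at(*B,z))/2
    print("z",z,"lid above TCP",z-o["ee_pos"][2],"mid in tool",r.inv().apply(m-o["ee_pos"])*1000,"xl",xl)
d,_=0,0
```

```text
z 0.4105722202746554 lid above TCP 0.027649392274327778 mid in tool [ 58.36722587   0.44397337 -27.49192187] xl 0.05
z 0.4109256682790383 lid above TCP 0.028002840278710694 mid in tool [ 49.31829236   0.341222   -27.86974195] xl 0.041
```

Run:
```python
from go import *
o,r=state(); X=r.as_matrix()[:,0]; b=o["ee_pos"]+X*.008; yaw=np.degrees(np.arctan2(X[1],X[0]));print(yaw,b)
it=[(boxpts(b[:2],yaw,.1,.064,b[2]-.137,b[2]+.028),(0,0,255)),(boxpts(hold,ha,.128,.092,0,.06),(0,255,255))]
overlay("s10b","scene",(200,340,100,260),3.7,it,"q1")
overlay("s10","side",(180,360,40,220),3.3,it,"q2")
cv2.imwrite("pics/q.png",np.hstack([cv2.resize(cv2.imread("pics/q1.png"),None,fx=1,fy=1)[:590],cv2.imread("pics/q2.png")[:590][:590,150:400]][:1]))
```

```text
13.077655610789721 [ 0.65511445 -0.03630267  0.38294455]
```

View pics/q1.png

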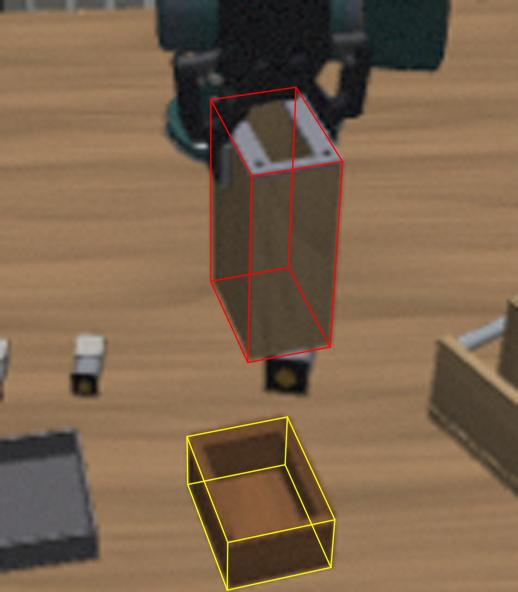

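View pics/q2.png

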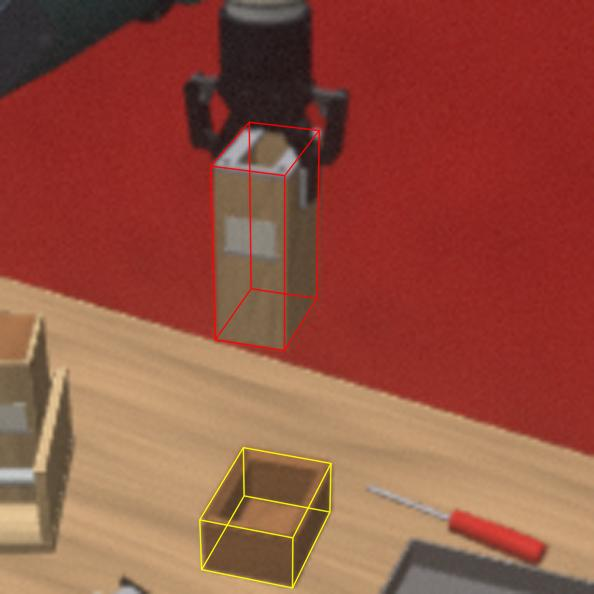

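Run:
```python
from go import *
X=np.array([np.cos(np.radians(13)),np.sin(np.radians(13)),0])
go(np.r_[hold,.205]-.008*X,rot(ha-90))
```

```text
t 12.1 ee [647.3 -38.1 382.9] yawY -76.9 F [ 0.4  0.8 -6.4] w 63.5 j [-0.15  0.33  0.82  0.    1.98  1.2 ]
rotvec tool [-0.002 -0.003  0.001] norm 0.004  shift BEFORE rot(tool,mm) [ -8.1   1.8 177.9]  AFTER rot [ -7.7   1.5 177.9]
```

```bash
cat >> go.py <<'E'
def avg(n=10):
    P=[];
    for i in range(n):
        P.append(arm.get_obs()["ee_pos"]); cams.grab_frame("side")
    P=np.array(P); print("avg",(P.mean(0)*1000).round(2),"std",(P.std(0)*1000).round(2)); return P.mean(0)
E
python3 -m inch '{"rotation":[[0,0,0],[0,0,0],[0,0,0],[0,0,0],[0,0,0],[0,0,0],[0,0,0]],"linear":[[-8,1.5,20],[0,0,35],[0,0,35],[0,0,35],[0,0,30],[0,0,23],[0,0,0]],"fingers":[-1,-1,-1,-1,-1,-1,-1]}'
python3 - <<'E'
from go import *
X=np.array([np.cos(np.radians(13)),np.sin(np.radians(13)),0])
T=np.r_[hold,.205]-.008*X
m=avg(); go(T,rot(ha-90)); 
print("avg err tool", state()[1].inv().apply(T-m)*1000)
grab("side","s11");grab("scene","s11b")
b=m+X*.008
it=[(boxpts(b[:2],13,.1,.064,b[2]-.137,b[2]+.028),(0,0,255)),(boxpts(hold,ha,.128,.092,0,.06),(0,255,255))]
overlay("s11b","scene",(220,320,140,260),4,it,"q1")
overlay("s11","side",(210,320,100,230),4,it,"q2")
a=cv2.imread("pics/q1.png");c=cv2.imread("pics/q2.png")
h=min(a.shape[0],c.shape[0]);cv2.imwrite("pics/q.png",np.hstack([a[:h],c[:h,:390]]))
E
```

```text
time: 12.8
ee_pos: [0.6376, -0.0404, 0.2]
tool_rot: [0.993, 0.114, -0.003, -0.002]
ft_force: [-0.9, 0.4, -7.0]
grip_width: 0.0632
avg [640.64 -41.75 206.12] std [1.27 0.69 2.52]
t 13.3 ee [640.8 -42.5 205.9] yawY -77.0 F [-0.3  0.4 -6.4] w 63.0 j [-0.16  0.3   1.21  0.    1.62  1.19]
rotvec tool [-0.001 -0.004 -0.   ] norm 0.004  shift BEFORE rot(tool,mm) [-0.3 -1.3  0.9]  AFTER rot [-0.3 -1.3  0.9]
avg err tool [-0.32611148 -0.53605422  1.1229223 ]
```

View pics/q.png

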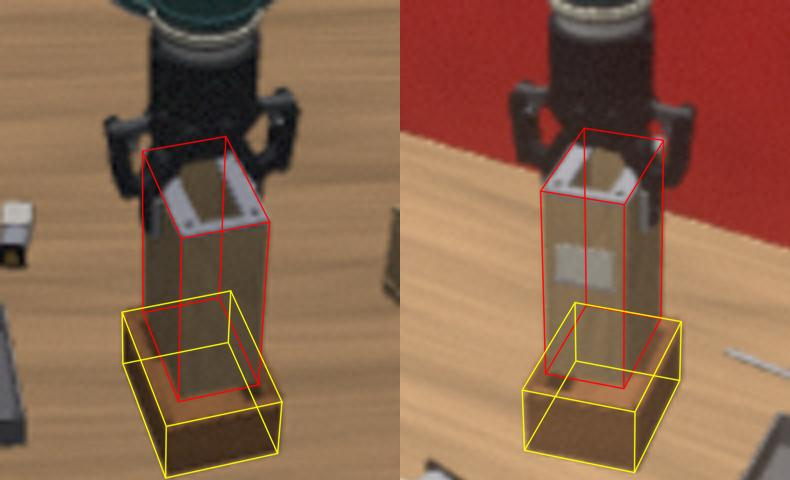

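```bash
python3 -m inch '{"rotation":[[0,0,0],[0,0,0],[0,0,0],[0,0,0],[0,0,0]],"linear":[[0,0,10],[0,0,10],[0,0,10],[0,0,0],[0,0,0]],"fingers":[-1,-1,-1,-1,-1]}';python3 -m inch '{"rotation":[[0,0,0],[0,0,0],[0,0,0],[0,0,0],[0,0,0]],"linear":[[0,0,8],[0,0,8],[0,0,8],[0,0,4],[0,0,0]],"fingers":[-1,-1,-1,-1,-1]}'
```

```text
time: 13.9
ee_pos: [0.6401, -0.0423, 0.1737]
tool_rot: [0.994, 0.113, 0.0, -0.001]
ft_force: [0.1, 0.3, -6.0]
grip_width: 0.0635
time: 14.4
ee_pos: [0.6399, -0.0422, 0.1453]
tool_rot: [0.994, 0.113, -0.0, -0.001]
ft_force: [0.1, 0.3, -6.6]
grip_width: 0.0632
```

No contact with walls (weight only). Continue down in small steps.

```bash
python3 -m inch '{"rotation":[[0,0,0],[0,0,0],[0,0,0],[0,0,0]],"linear":[[0,0,1],[0,0,1],[0,0,1],[0,0,0]],"fingers":[-1,-1,-1,-1]}'
python3 - <<'E'
from go import *
avg(6); print(arm.get_obs()["ft_force"])
E
```

```text
time: 14.8
ee_pos: [0.6407, -0.0423, 0.144]
tool_rot: [0.994, 0.113, 0.001, -0.001]
ft_force: [-0.9, 0.1, -6.2]
grip_width: 0.0628
avg [640.67 -42.27 144.03] std [0.01 0.02 0.02]
[-0.30265689 -0.70191615 -6.73063953]
```

```bash
python3 -m inch '{"rotation":[[0,0,0],[0,0,0],[0,0,0],[0,0,0]],"linear":[[0,0,1],[0,0,1],[0,0,1],[0,0,0]],"fingers":[-1,-1,-1,-1]}'
python3 -m inch '{"rotation":[[0,0,0],[0,0,0]],"linear":[[0,0,1],[0,0,0]],"fingers":[-1,-1]}'
```

```text
time: 15.5
ee_pos: [0.6406, -0.0422, 0.1416]
tool_rot: [0.994, 0.113, 0.001, -0.001]
ft_force: [-1.5, 0.5, -3.1]
grip_width: 0.0628
time: 15.7
ee_pos: [0.6406, -0.0422, 0.1416]
tool_rot: [0.994, 0.113, 0.002, -0.001]
ft_force: [-4.5, 0.4, 2.8]
grip_width: 0.063
```

```bash
python3 -m inch '{"rotation":[[0,0,0],[0,0,0],[0,0,0],[0,0,0],[0,0,0],[0,0,0],[0,0,0]],"linear":[[0,0,0],[0,0,0],[0,0,0],[0,0,0],[0,0,0],[0,0,0],[0,0,0]],"fingers":[0.6,0.7,0.8,1,1,1,1]}'
python3 -m inch '{"rotation":[[0,0,0],[0,0,0],[0,0,0],[0,0,0],[0,0,0],[0,0,0]],"linear":[[0,0,-20],[0,0,-30],[0,0,-40],[0,0,-40],[0,0,0],[0,0,0]],"fingers":[1,1,1,1,1,1]}'
python3 - <<'E'
from go import *
grab("wrist","w12");grab("side","s12");grab("scene","s12b")
it=[(boxpts(hold,13,.1,.064,.006,.171),(0,0,255)),(boxpts(hold,13,.082,.033,.171,.171),(255,0,0))]
overlay("s12b","scene",(220,320,140,260),4,it,"q1")
overlay("s12","side",(210,320,100,220),4,it,"q2")
a=cv2.imread("pics/q1.png");c=cv2.imread("pics/q2.png")
h=min(a.shape[0],c.shape[0]);cv2.imwrite("pics/q.png",np.hstack([a[:h],c[:h,:390]]))
E
```

```text
time: 16.4
ee_pos: [0.6407, -0.0423, 0.1398]
tool_rot: [0.994, 0.113, 0.001, -0.001]
ft_force: [-0.7, -0.0, 0.0]
grip_width: 0.0852
time: 17.0
ee_pos: [0.6409, -0.0426, 0.2718]
tool_rot: [0.994, 0.113, 0.003, -0.0]
ft_force: [0.1, 0.2, -1.4]
grip_width: 0.0854
```

View pics/q.png

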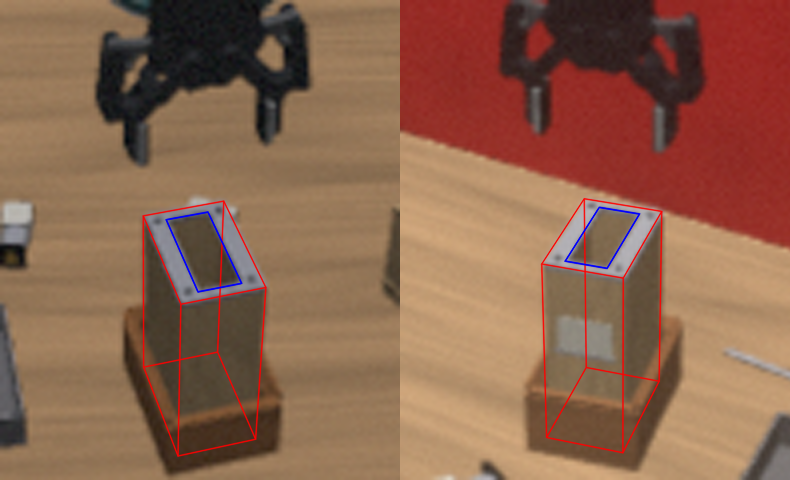

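View pics/w12.png

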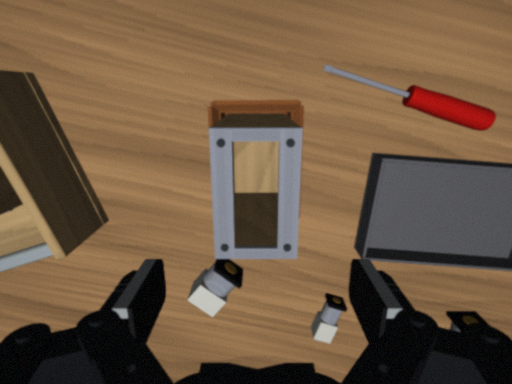

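Run:
```python
from go import *
avg(4)
p=cams.camera_params("wrist")
L=[ray(p,u,v,.171) for u,v in [(209,127),(302,127),(297,258),(214,258)]]
S=[ray(p,u,v,.171) for u,v in [(233,141),(279,140),(277,249),(236,248)]]
for q in (L,S): q=np.array(q); print(q.mean(0), np.linalg.norm(q[0]-q[1]),np.linalg.norm(q[1]-q[2]), np.degrees(np.arctan2(*(q[0]+q[1]-q[2]-q[3])[[1,0]])))
it=items()
overlay("s12b","scene",(145,305,180,265),5,it[-4:],"o3")
overlay("s12","side",(195,385,170,295),4,it[-4:],"o4")
a=cv2.imread("pics/o3.png");b=cv2.imread("pics/o4.png")
cv2.imwrite("pics/o5.png",np.vstack([cv2.resize(a[:250],(760,238)),b[160:500]]))
```

```text
avg [639.72 -42.41 267.51] std [0.08 0.01 0.2 ]
[ 0.64897288 -0.03945383  0.171     ] 0.061609288337532 0.09765307377482176 12.856349760320997
[ 0.64867117 -0.04008338  0.171     ] 0.030903775042824756 0.08152435628871783 13.162608360439664
```

View pics/o5.png

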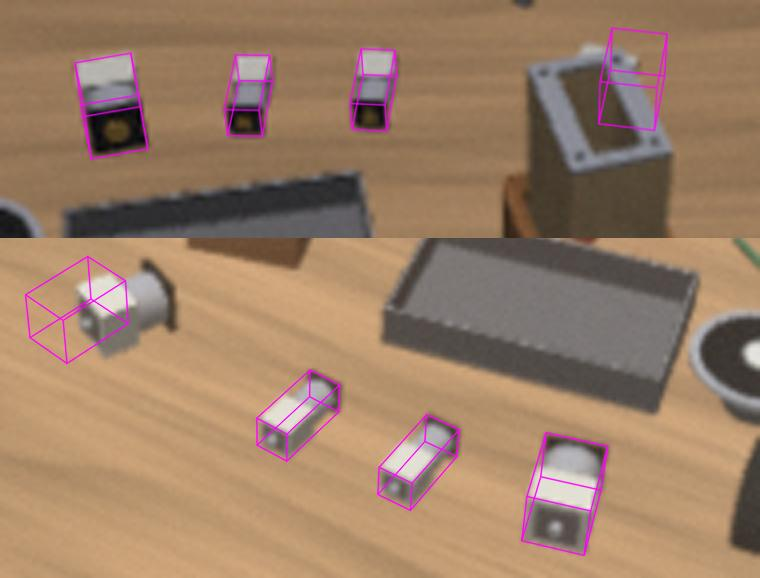

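```bash
cat >> go.py <<'E'
def mt(name,off=-.014,z=.03):
    (c,an,w)=mot[name]; a=np.radians(an); return np.array([c[0]+off*np.cos(a),c[1]+off*np.sin(a),z]),rot(an-90)
E
python3 - <<'E'
from go import *
go(*mt("m2",z=.15))
E
```

```text
t 17.35 ee [640.  -42.4 268.2] yawY -77.0 F [-0.1 -0.4 -0. ] w 85.7 j [-0.16  0.29  1.1   0.    1.75  1.19]
rotvec tool [-0.002  0.     0.34 ] norm 0.34  shift BEFORE rot(tool,mm) [-236.3   95.6  118. ]  AFTER rot [-191.   168.7  118.2]
```

```bash
python3 -m inch '{"rotation":[[0,0,0],[0,0,0],[0,0,0],[0,0,0],[0,0,0],[0,0,0]],"linear":[[-39,16,0],[-39,16,0],[-39,16,0],[-39,16,0],[-39,16,0],[-40,16,0]],"fingers":[0.5,0.5,0.2,0.2,0.2,0.2]}' 40
python3 -m inch '{"rotation":[[0,0,0.113],[0,0,0.113],[0,0,0.113],[0,0,0],[0,0,0],[0,0,0]],"linear":[[0,0,20],[0,0,30],[0,0,30],[0,0,30],[0,0,0],[0,0,0]],"fingers":[0.2,0.2,0.2,0.2,0.2,0.2]}'
python3 - <<'E'
from go import *
avg(3)
go(*mt("m2",z=.03))
grab("wrist","w13")
E
```

```text
time: 17.95
ee_pos: [0.4313, -0.1894, 0.2687]
tool_rot: [0.994, 0.113, 0.001, -0.001]
ft_force: [0.4, -0.7, 1.1]
grip_width: 0.0511
time: 18.55
ee_pos: [0.433, -0.1885, 0.1591]
tool_rot: [0.998, -0.056, 0.001, -0.001]
ft_force: [-0.0, -0.2, 0.2]
grip_width: 0.0514
avg [ 433.66 -188.89  160.31] std [0.52 0.29 0.89]
t 18.7 ee [ 434.3 -189.3  161.5] yawY -96.4 F [ 0.4 -0.2  1. ] w 51.3 j [-0.53 -0.05  1.69  0.    1.49  1.15]
rotvec tool [-0.    -0.006  0.001] norm 0.006  shift BEFORE rot(tool,mm) [ -4.1  -0.4 131.4]  AFTER rot [ -3.3  -0.5 131.5]
```

View pics/w13.png

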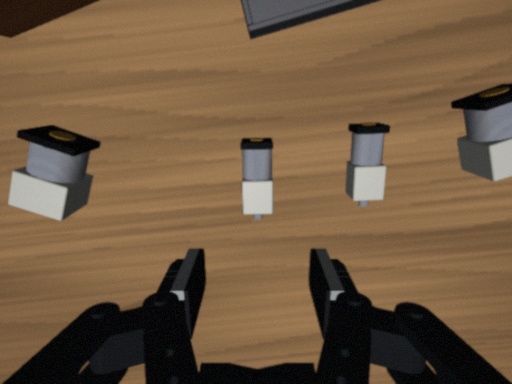

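```bash
python3 -m inch '{"rotation":[[0,0,0],[0,0,0],[0,0,0],[0,0,0],[0,0,0],[0,0,0],[0,0,0]],"linear":[[-3,0,25],[0,0,35],[0,0,30],[0,0,25],[0,0,15],[0,0,0],[0,0,0]],"fingers":[0.2,0.2,0.2,0.2,0.2,0.2,0.2]}'
python3 - <<'E'
from go import *
avg(3)
go(*mt("m2",z=.03))
grab("wrist","w14")
E
```

```text
time: 19.45
ee_pos: [0.4314, -0.1886, 0.0304]
tool_rot: [0.998, -0.056, 0.002, -0.001]
ft_force: [0.1, -1.2, 0.3]
grip_width: 0.0512
avg [ 431.66 -188.73   30.83] std [0.22 0.13 0.31]
t 19.6 ee [ 431.8 -188.8   31.1] yawY -96.4 F [-0.2  0.6  0. ] w 50.9 j [-0.53  0.07  1.85  0.    1.21  1.15]
rotvec tool [-0.001 -0.005  0.001] norm 0.006  shift BEFORE rot(tool,mm) [-0.7 -0.3  1.1]  AFTER rot [-0.7 -0.3  1.1]
```

View pics/w14.png

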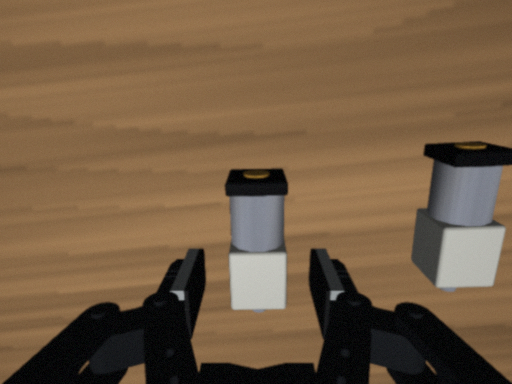

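```bash
python3 -m inch '{"rotation":[[0,0,0],[0,0,0],[0,0,0],[0,0,0],[0,0,0],[0,0,0],[0,0,0]],"linear":[[0,0,0],[0,0,0],[0,0,0],[0,0,0],[0,0,0],[0,0,0],[0,0,-10]],"fingers":[-0.3,-1,-1,-1,-1,-1,-1]}' 40
python3 -m inch '{"rotation":[[0,0,0],[0,0,0],[0,0,0],[0,0,0],[0,0,0],[0,0,0],[0,0,0],[0,0,0]],"linear":[[0,0,-30],[0,0,-40],[0,0,-40],[0,0,-40],[0,0,-30],[0,0,-20],[0,0,0],[0,0,0]],"fingers":[-1,-1,-1,-1,-1,-1,-1,-1]}'
python3 - <<'E'
from go import *
avg(3)
a=np.radians(13);X=np.array([np.cos(a),np.sin(a),0]);S=np.array([.6485,-.0398,0])
go(S-.010*X+UZ*.24,rot(13-90))
grab("wrist","w15")
E
```

```text
time: 20.35
ee_pos: [0.4291, -0.1873, 0.0379]
tool_rot: [0.998, -0.056, -0.001, -0.002]
ft_force: [0.1, 0.4, -1.7]
grip_width: 0.0247
time: 21.15
ee_pos: [0.4296, -0.1882, 0.2383]
tool_rot: [0.998, -0.056, 0.0, -0.001]
ft_force: [0.6, -0.6, -1.5]
grip_width: 0.0251
avg [ 429.32 -188.02  237.5 ] std [0.22 0.11 0.62]
t 21.3 ee [ 429.1 -187.9  236.8] yawY -96.4 F [-0.5 -0.2 -0.6] w 25.1 j [-0.54 -0.09  1.58  0.    1.65  1.15]
rotvec tool [-0.004  0.001 -0.339] norm 0.339  shift BEFORE rot(tool,mm) [ 191.9 -168.5   -3. ]  AFTER rot [237.1 -95.   -3.2]
```

View pics/w15.png

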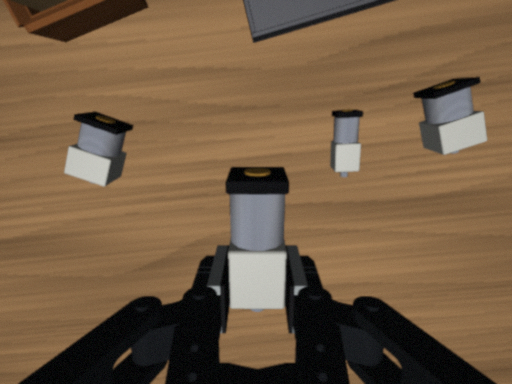

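Run:
```python
from go import *
p=cams.camera_params("wrist");o,r=state()
for dz in (-.002,-.004,-.006):
  for uv in [(229,308),(286,308),(257,248),(229,192),(286,192)]:
    print(dz,uv,r.inv().apply(ray(p,*uv,o["ee_pos"][2]+dz)-o["ee_pos"])*1000)
```

```text
-0.002 (229, 308) [-11.37726882 -12.40212603   2.06745176]
-0.002 (286, 308) [-11.34629622  13.20117926   1.97046932]
-0.002 (257, 248) [18.60152645  0.20021728  1.9657699 ]
-0.002 (229, 192) [ 43.29905097 -10.87620137   1.96323722]
-0.002 (286, 192) [43.29816703 11.70221691  1.87776347]
-0.004 (229, 308) [-12.91079678 -12.60779586   4.07100886]
-0.004 (286, 308) [-12.87931264  13.41836171   3.97242471]
-0.004 (257, 248) [17.56311432  0.20268189  3.96764767]
-0.004 (229, 192) [ 42.66853166 -11.05666974   3.96507316]
-0.004 (286, 192) [42.66763313 11.89464319  3.87818777]
-0.006 (229, 308) [-14.44432473 -12.81346569   6.07456597]
-0.006 (286, 308) [-14.41232907  13.63554415   5.97438009]
-0.006 (257, 248) [16.5247022   0.20514649  5.96952545]
-0.006 (229, 192) [ 42.03801236 -11.23713811   5.96690911]
-0.006 (286, 192) [42.03709922 12.08706947  5.87861207]
```

```bash
python3 -m inch '{"rotation":[[0,0,-0.113],[0,0,-0.113],[0,0,-0.113],[0,0,0]],"linear":[[0,0,-2],[0,0,-2],[0,0,0],[0,0,0]],"fingers":[-1,-1,-1,-1]}'
python3 -m inch '{"rotation":[[0,0,0],[0,0,0],[0,0,0],[0,0,0],[0,0,0],[0,0,0],[0,0,0],[0,0,0]],"linear":[[30,-12,0],[36,-15,0],[36,-15,0],[36,-15,0],[36,-15,0],[36,-15,0],[23,-8,0],[0,0,0]],"fingers":[-1,-1,-1,-1,-1,-1,-1,-1]}'
python3 - <<'E'
from go import *
a=np.radians(13);X=np.array([np.cos(a),np.sin(a),0]);S=np.array([.6485,-.0398,0])
m=avg(5);T=S-.014*X+UZ*.21
go(T,rot(13-90));print(state()[1].inv().apply(T-m)*1000)
grab("wrist","w16")
E
```

```text
time: 21.75
ee_pos: [0.4296, -0.1882, 0.2419]
tool_rot: [0.994, 0.113, 0.0, -0.001]
ft_force: [-0.2, -0.2, -1.4]
grip_width: 0.025
time: 22.55
ee_pos: [0.6373, -0.0412, 0.2414]
tool_rot: [0.994, 0.114, 0.0, -0.002]
ft_force: [-0.6, -1.0, -1.9]
grip_width: 0.0253
avg [635.82 -42.96 242.33] std [0.84 1.02 0.73]
t 22.8 ee [635.  -44.2 243.8] yawY -77.1 F [ 0.7 -0.5 -1.8] w 25.2 j [-0.16  0.28  1.16  0.    1.7   1.19]
rotvec tool [-0.001 -0.002 -0.002] norm 0.003  shift BEFORE rot(tool,mm) [ 0.1 -1.2 33.8]  AFTER rot [ 0.2 -1.3 33.8]
[-0.99343224 -0.18219102 32.33134825]
```

View pics/w16.png

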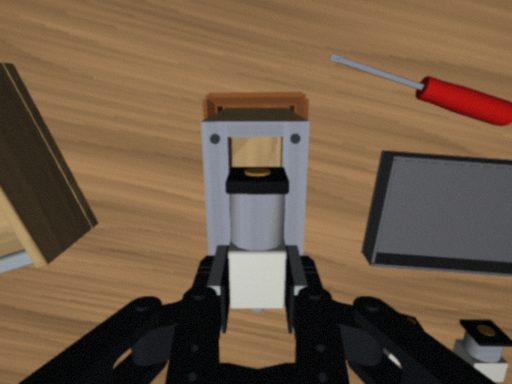

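```bash
python3 -m inch '{"rotation":[[0,0,0],[0,0,0],[0,0,0],[0,0,0]],"linear":[[0,-0.5,15],[0,0,15],[0,0,5],[0,0,0]],"fingers":[-1,-1,-1,-1]}'
python3 - <<'E'
from go import *
a=np.radians(13);X=np.array([np.cos(a),np.sin(a),0]);S=np.array([.6485,-.0398,0])
m=avg(5);T=S-.014*X+UZ*.195
go(T,rot(13-90));print(state()[1].inv().apply(T-m)*1000)
grab("wrist","w17");grab("scene","s17");grab("side","s17b")
a=cv2.imread("pics/w17.png")[90:384,140:380];b=cv2.imread("pics/s17.png")[130:250,220:320];c=cv2.imread("pics/s17b.png")[90:210,210:310]
cv2.imwrite("pics/j17.png",np.hstack([cv2.resize(x,(int(x.shape[1]*320/x.shape[0]),320)) for x in (a,b,c)]))
E
```

```text
time: 23.25
ee_pos: [0.6345, -0.0429, 0.2061]
tool_rot: [0.994, 0.113, -0.001, -0.001]
ft_force: [0.2, -0.7, -1.7]
grip_width: 0.0251
avg [635.4  -43.   208.18] std [0.55 0.04 1.25]
t 23.5 ee [636.1 -43.  209.8] yawY -77.0 F [ 0.4  0.4 -0.3] w 25.0 j [-0.16  0.29  1.22  0.    1.63  1.19]
rotvec tool [-0.001 -0.004 -0.   ] norm 0.004  shift BEFORE rot(tool,mm) [-1.2 -0.3 14.8]  AFTER rot [-1.2 -0.3 14.8]
[-0.56545743 -0.15624673 13.17756656]
```

View pics/j17.png

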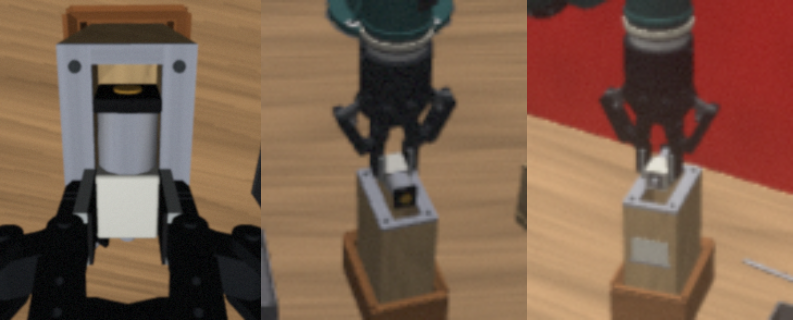

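```bash
python3 -m inch '{"rotation":[[0,0,0],[0,0,0],[0,0,0],[0,0,0],[0,0,0]],"linear":[[-1,0,4],[0,0,5],[0,0,5],[0,0,0],[0,0,0]],"fingers":[-1,-1,-1,-1,-1]}'
python3 - <<'E'
from go import *
avg(3);print(arm.get_obs()["ft_force"])
grab("wrist","w18");grab("scene","s18");grab("side","s18b")
a=cv2.imread("pics/w18.png")[90:384,140:380];b=cv2.imread("pics/s18.png")[130:250,220:320];c=cv2.imread("pics/s18b.png")[90:210,210:310]
cv2.imwrite("pics/j18.png",np.hstack([cv2.resize(x,(int(x.shape[1]*320/x.shape[0]),320)) for x in (a,b,c)]))
E
```

```text
time: 24.15
ee_pos: [0.6346, -0.0431, 0.1945]
tool_rot: [0.994, 0.113, 0.001, -0.001]
ft_force: [-0.4, 0.8, -1.0]
grip_width: 0.025
avg [634.66 -43.18 194.7 ] std [0.07 0.04 0.19]
[-0.51952787  0.40313846 -1.03533703]
```

View pics/j18.png

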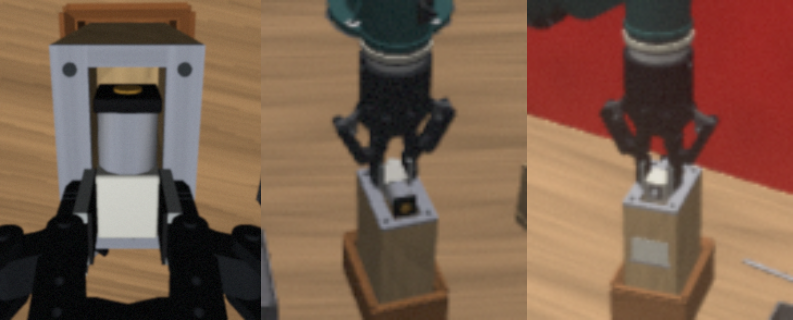

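```bash
python3 -m inch '{"rotation":[[0,0,0],[0,0,0],[0,0,0],[0,0,0],[0,0,0]],"linear":[[0,0,0],[0,0,0],[0,0,0],[0,0,0],[0,0,0]],"fingers":[-0.2,0,0.2,0.2,0.2]}'
python3 -m inch '{"rotation":[[0,0,0],[0,0,0],[0,0,0],[0,0,0]],"linear":[[0,0,-15],[0,0,-30],[0,0,-30],[0,0,0]],"fingers":[0.2,0.2,0.2,0.2]}'
python3 - <<'E'
from go import *
grab("wrist","w19");grab("scene","s19");grab("side","s19b")
a=cv2.imread("pics/w19.png")[50:384,60:380];b=cv2.imread("pics/s19.png")[130:250,220:320];c=cv2.imread("pics/s19b.png")[90:210,210:310]
cv2.imwrite("pics/j19.png",np.hstack([cv2.resize(x,(int(x.shape[1]*320/x.shape[0]),320)) for x in (a,b,c)])[:,:800])
go(*mt("m3",off=-.017,z=.12))
it=items()
overlay("s19","scene",(145,305,180,265),5,it[-3:],"o3")
overlay("s19b","side",(195,385,170,295),4,it[-3:],"o4")
a=cv2.imread("pics/o3.png");b=cv2.imread("pics/o4.png")
cv2.imwrite("pics/o5.png",np.vstack([cv2.resize(a[:250],(760,238)),b[160:500]]))
E
```

```text
time: 24.95
ee_pos: [0.6348, -0.0432, 0.195]
tool_rot: [0.994, 0.113, 0.001, -0.001]
ft_force: [0.1, 0.1, -0.2]
grip_width: 0.051
time: 25.35
ee_pos: [0.6365, -0.0436, 0.2777]
tool_rot: [0.994, 0.113, 0.007, 0.001]
ft_force: [1.3, -0.1, 0.5]
grip_width: 0.0508
t 25.5 ee [634.5 -43.3 270.1] yawY -77.0 F [ 0.  -0.4 -0.3] w 51.3 j [-0.16  0.28  1.12  0.    1.74  1.19]
rotvec tool [-0.002 -0.003  0.296] norm 0.296  shift BEFORE rot(tool,mm) [-253.5  187.6  149.2]  AFTER rot [-187.3  253.2  150.1]
```

View pics/j19.png

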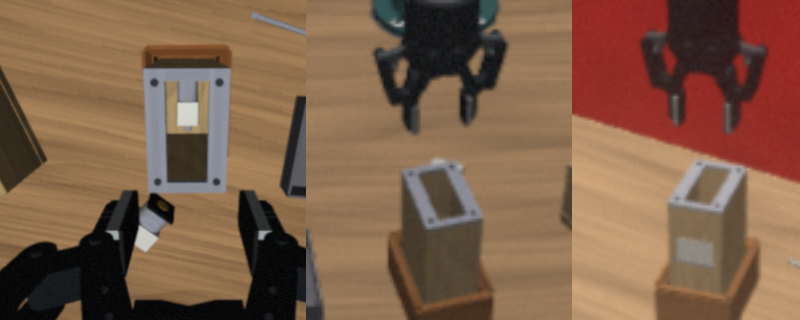

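View pics/o5.png

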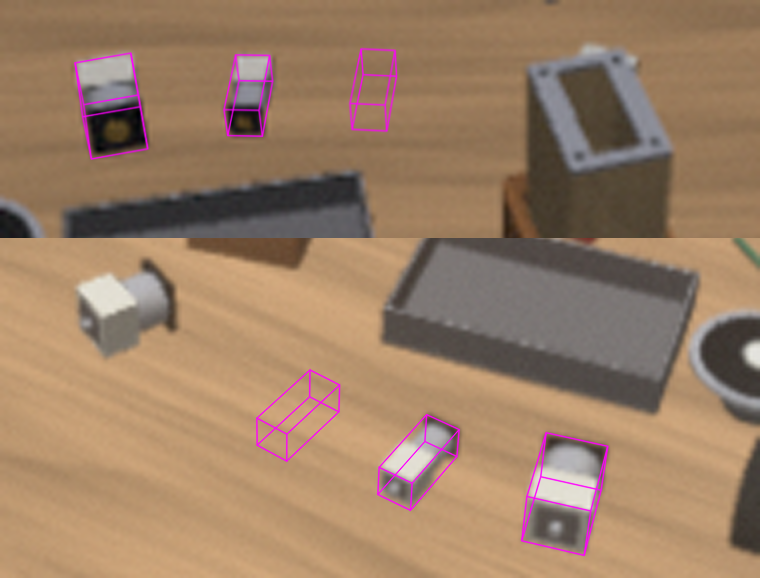

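```bash
python3 -m inch '{"rotation":[[0,0,0],[0,0,0],[0,0,0],[0,0,0],[0,0,0],[0,0,0],[0,0,0]],"linear":[[-36,27,0],[-36,27,0],[-36,27,0],[-36,27,0],[-36,27,0],[-36,27,0],[-37,26,0]],"fingers":[0.2,0.2,0.2,0.2,0.2,0.2,0.2]}' 40
python3 -m inch '{"rotation":[[0,0,0.099],[0,0,0.099],[0,0,0.098],[0,0,0],[0,0,0],[0,0,0],[0,0,0]],"linear":[[0,0,30],[0,0,40],[0,0,40],[0,0,30],[0,0,10],[0,0,0],[0,0,0]],"fingers":[0.2,0.2,0.2,0.2,0.2,0.2,0.2]}'
python3 - <<'E'
from go import *
m=avg(3);T,RR=mt("m3",off=-.015,z=.03)
go(T,RR);print(state()[1].inv().apply(T-m)*1000)
grab("wrist","w20")
E
```

```text
time: 26.2
ee_pos: [0.4284, -0.284, 0.2671]
tool_rot: [0.994, 0.113, 0.0, -0.002]
ft_force: [0.5, -0.7, -1.1]
grip_width: 0.0515
time: 26.9
ee_pos: [0.4312, -0.2835, 0.1201]
tool_rot: [0.999, -0.035, 0.002, -0.0]
ft_force: [0.7, 0.2, -0.3]
grip_width: 0.0515
avg [ 431.51 -283.75  120.78] std [0.24 0.19 0.49]
t 27.05 ee [ 431.7 -283.9  121.3] yawY -94.0 F [ 0.3 -0.5  0.9] w 51.3 j [-0.69  0.08  1.65  0.    1.41  0.95]
rotvec tool [ 0.    -0.005  0.001] norm 0.006  shift BEFORE rot(tool,mm) [-0.2 -1.  91.3]  AFTER rot [ 0.3 -1.  91.3]
[-2.87044962e-02 -8.70022853e-01  9.07840905e+01]
```

View pics/w20.png

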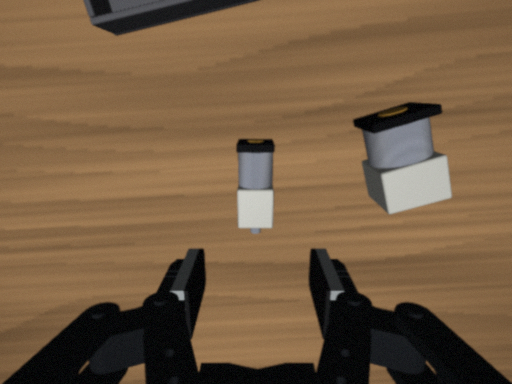

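```bash
python3 -m inch '{"rotation":[[0,0,0],[0,0,0],[0,0,0],[0,0,0],[0,0,0],[0,0,0]],"linear":[[0,-1,25],[0,0,30],[0,0,20],[0,0,16],[0,0,0],[0,0,0]],"fingers":[0.2,0.2,0.2,0.2,0.2,0.2]}'
python3 - <<'E'
from go import *
avg(2)
grab("wrist","w21")
E
python3 -m inch '{"rotation":[[0,0,0],[0,0,0],[0,0,0],[0,0,0],[0,0,0],[0,0,0],[0,0,0]],"linear":[[0,0,0],[0,0,0],[0,0,0],[0,0,0],[0,0,0],[0,0,0],[0,0,-10]],"fingers":[-0.3,-1,-1,-1,-1,-1,-1]}' 40
python3 -m inch '{"rotation":[[0,0,0],[0,0,0],[0,0,0],[0,0,0],[0,0,0],[0,0,0],[0,0,0],[0,0,0]],"linear":[[0,0,-30],[0,0,-40],[0,0,-40],[0,0,-40],[0,0,-30],[0,0,-20],[0,0,0],[0,0,0]],"fingers":[-1,-1,-1,-1,-1,-1,-1,-1]}'
python3 - <<'E'
from go import *
avg(3)
a=np.radians(13);X=np.array([np.cos(a),np.sin(a),0]);S=np.array([.6485,-.0398,0])
go(S-.010*X+UZ*.24,rot(13-90))
grab("wrist","w22")
E
```

```text
time: 27.7
ee_pos: [0.4314, -0.2823, 0.029]
tool_rot: [0.999, -0.035, 0.002, -0.001]
ft_force: [0.5, 0.2, -0.7]
grip_width: 0.0512
avg [ 431.6  -282.48   29.27] std [0.18 0.17 0.29]
time: 28.55
ee_pos: [0.4297, -0.281, 0.0367]
tool_rot: [0.999, -0.035, -0.0, -0.002]
ft_force: [-0.5, -0.1, -1.2]
grip_width: 0.0252
time: 29.35
ee_pos: [0.4301, -0.282, 0.2372]
tool_rot: [0.999, -0.035, 0.001, -0.001]
ft_force: [0.0, 0.6, -1.7]
grip_width: 0.0255
avg [ 429.78 -281.77  236.25] std [0.21 0.17 0.69]
t 29.5 ee [ 429.6 -281.6  235.5] yawY -94.0 F [-0.1 -0.4 -0.9] w 25.1 j [-0.69  0.01  1.48  0.    1.65  0.95]
rotvec tool [-0.005  0.001 -0.296] norm 0.296  shift BEFORE rot(tool,mm) [ 192.  -253.5   -3.7]  AFTER rot [ 257.7 -186.4   -4.5]
```

View pics/w22.png

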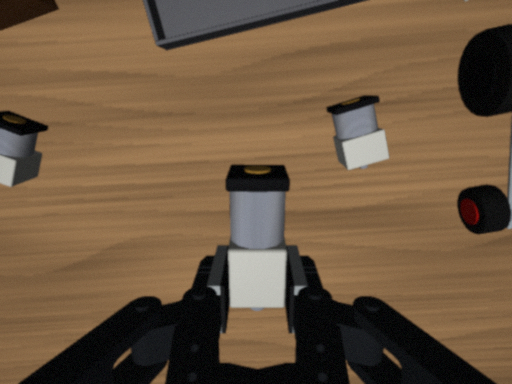

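```bash
python3 -m inch '{"rotation":[[0,0,-0.099],[0,0,-0.099],[0,0,-0.098],[0,0,0]],"linear":[[0,0,-3],[0,0,-3],[0,0,0],[0,0,0]],"fingers":[-1,-1,-1,-1]}'
python3 -m inch '{"rotation":[[0,0,0],[0,0,0],[0,0,0],[0,0,0],[0,0,0],[0,0,0],[0,0,0],[0,0,0]],"linear":[[30,-22,0],[38,-28,0],[40,-30,0],[40,-30,0],[40,-30,0],[40,-29,0],[25.5,-17.5,0],[0,0,0]],"fingers":[-1,-1,-1,-1,-1,-1,-1,-1]}'
python3 - <<'E'
from go import *
a=np.radians(13);X=np.array([np.cos(a),np.sin(a),0]);S=np.array([.6485,-.0398,0])
m=avg(8);T=S-.014*X+UZ*.21
go(T,rot(13-90));print(state()[1].inv().apply(T-m)*1000)
E
```

```text
time: 29.95
ee_pos: [0.4301, -0.282, 0.2427]
tool_rot: [0.994, 0.113, 0.0, -0.002]
ft_force: [0.4, -0.1, -0.8]
grip_width: 0.025
time: 30.75
ee_pos: [0.6371, -0.0397, 0.2425]
tool_rot: [0.993, 0.115, 0.0, -0.002]
ft_force: [0.2, 0.6, -1.5]
grip_width: 0.0254
avg [635.37 -43.4  243.92] std [0.75 1.72 0.91]
t 31.15 ee [635.  -44.7 245.2] yawY -77.1 F [ 0.2  0.6 -1.1] w 25.2 j [-0.16  0.28  1.16  0.    1.7   1.19]
rotvec tool [-0.001 -0.003 -0.002] norm 0.004  shift BEFORE rot(tool,mm) [ 0.2 -1.7 35.2]  AFTER rot [ 0.3 -1.8 35.2]
[-0.48738617 -0.51468331 33.92056626]
```

```bash
python3 -m inch '{"rotation":[[0,0,0],[0,0,0],[0,0,0],[0,0,0],[0,0,0]],"linear":[[0,-1.5,15],[0,0,15],[0,0,6],[0,0,0],[0,0,0]],"fingers":[-1,-1,-1,-1,-1]}'
python3 - <<'E'
from go import *
avg(4);
grab("wrist","w23");grab("scene","s23");grab("side","s23b")
a=cv2.imread("pics/w23.png")[90:384,140:380];b=cv2.imread("pics/s23.png")[130:250,220:320];c=cv2.imread("pics/s23b.png")[90:210,210:310]
cv2.imwrite("pics/j23.png",np.hstack([cv2.resize(x,(int(x.shape[1]*320/x.shape[0]),320)) for x in (a,b,c)]))
E
```

```text
time: 31.65
ee_pos: [0.6351, -0.0421, 0.2083]
tool_rot: [0.994, 0.113, 0.001, -0.001]
ft_force: [0.4, -0.2, -0.8]
grip_width: 0.0249
avg [635.46 -42.1  209.2 ] std [0.2  0.02 0.55]
```

View pics/j23.png

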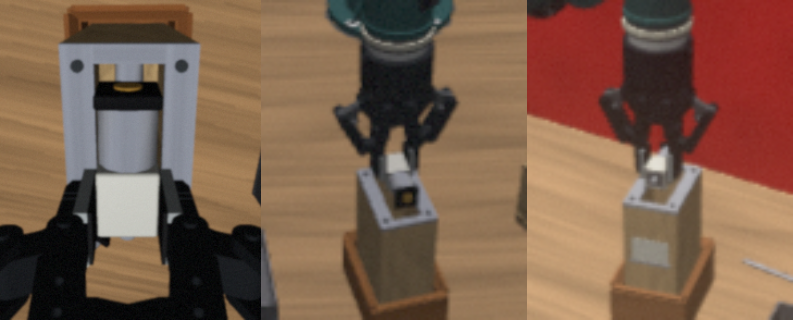

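```bash
python3 -m inch '{"rotation":[[0,0,0],[0,0,0],[0,0,0],[0,0,0],[0,0,0]],"linear":[[-1,0.8,4],[0,0,5],[0,0,5],[0,0,0],[0,0,0]],"fingers":[-1,-1,-1,-1,-1]}'
python3 - <<'E'
from go import *
avg(3);print(arm.get_obs()["ft_force"])
E
python3 -m inch '{"rotation":[[0,0,0],[0,0,0],[0,0,0],[0,0,0],[0,0,0]],"linear":[[0,0,0],[0,0,0],[0,0,0],[0,0,0],[0,0,0]],"fingers":[-0.2,0,0.2,0.2,0.2]}'
python3 -m inch '{"rotation":[[0,0,0],[0,0,0],[0,0,0],[0,0,0]],"linear":[[0,0,-15],[0,0,-30],[0,0,-30],[0,0,0]],"fingers":[0.2,0.2,1,1]}'
python3 - <<'E'
from go import *
grab("wrist","w24");grab("scene","s24");grab("side","s24b")
a=cv2.imread("pics/w24.png")[50:384,60:380];b=cv2.imread("pics/s24.png")[130:250,220:320];c=cv2.imread("pics/s24b.png")[90:210,210:310]
cv2.imwrite("pics/j24.png",np.hstack([cv2.resize(x,(int(x.shape[1]*320/x.shape[0]),320)) for x in (a,b,c)])[:,:800])
go([.48,-.03,.25])
E
```

```text
time: 32.5
ee_pos: [0.6343, -0.043, 0.1945]
tool_rot: [0.994, 0.113, 0.001, -0.001]
ft_force: [1.0, -0.5, -0.4]
grip_width: 0.0255
avg [634.41 -43.06 194.7 ] std [0.07 0.02 0.19]
[-0.14091832  0.35345223 -1.33815755]
time: 33.15
ee_pos: [0.6345, -0.0431, 0.195]
tool_rot: [0.994, 0.113, 0.001, -0.001]
ft_force: [-0.4, 0.4, 0.0]
grip_width: 0.0513
time: 33.55
ee_pos: [0.6363, -0.0435, 0.2777]
tool_rot: [0.994, 0.113, 0.007, 0.001]
ft_force: [0.6, -1.1, 1.2]
grip_width: 0.0784
t 33.7 ee [634.3 -43.2 270.1] yawY -77.0 F [ 0.2 -0.4  0.2] w 85.3 j [-0.16  0.28  1.12  0.    1.74  1.19]
rotvec tool [0. 0. 0.] norm 0.0  shift BEFORE rot(tool,mm) [-147.4  -47.5   19.7]  AFTER rot [-147.4  -47.5   19.7]
```

View pics/j24.png

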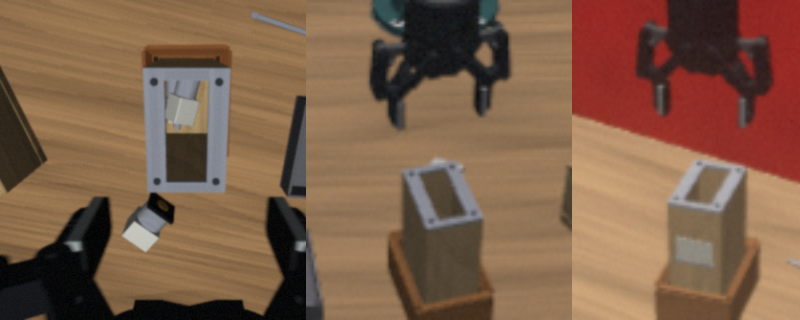

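View pics/w24.png

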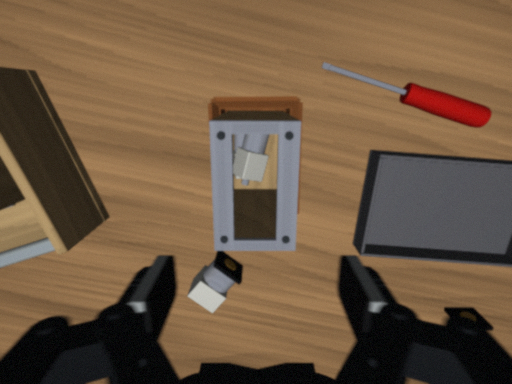

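Run:
```python
from go import *
from fit import rect
p=cams.camera_params("side");d=np.load("pics/s24b.npy");w=cloud("s",d,p).reshape(-1,3)
m=(w[:,0]>.4)&(w[:,0]<.57)&(w[:,1]>-.08)&(w[:,1]<.06)&(w[:,2]>.018)&(w[:,2]<.06)
print(rect(w[m]))
it=[]
for c,an in [((.480,-.012),-12),((.483,-.012),-20)]:
    it.append((boxpts(c,an,.062,.042,0,.042),(255,0,255) if an==-12 else (0,255,0)))
overlay("s24b","side",(190,290,190,260),7,it,"q2")
```

```text
scene
 boxtop (array([543.9, 312.5]), array([104.1, 266. ]), 31.0, 1584, array([181.5, 183.8, 185.8]))
 holder (array([648.9, -37.9]), array([138.6,  97.4]), 12.8, 533, array([58.3, 64.4, 66.8]))
 tray (array([ 636.3, -303.1]), array([135.5, 237.3]), 7.8, 496, array([32.9, 38. , 44.8]))
  m1 (array([453.6,   7.2]), array([41.5, 67.9]), 76.6, 210, array([39.2, 43.9, 46.6]))
  m2 (array([ 449.4, -189. ]), array([26.4, 63.7]), 83.5, 99, array([24.7, 27.7, 29.5]))
  m3 (array([ 451.5, -281.7]), array([25.8, 64.8]), 85.3, 102, array([24.5, 27.5, 29.8]))
  m4 (array([ 465. , -384.5]), array([74.1, 42.1]), 12.7, 208, array([39.7, 44.1, 45.9]))
side
 boxtop (array([541.3, 309.7]), array([106.3, 263. ]), 30.4, 1279, array([180.3, 182.7, 184.6]))
 holder (array([647.2, -41. ]), array([136.2,  96.4]), 13.3, 491, array([57.2, 63.8, 66.3]))
 tray (array([ 654.8, -301.6]), array([178.8, 235.1]), 6.7, 576, array([31.4, 36.6, 44. ]))
  m1 (array([449.6,   3.1]), array([47.6, 72.6]), 78.3, 311, array([37.8, 42.5, 45. ]))
  m2 (array([ 442.3, -191.8]), array([27.5, 71.7]), 84.0, 175, array([23.9, 26.3
[... 219 characters left out ...]
11.1]), array([109.4, 266. ]), 31.0, 2863, array([181. , 183.5, 185.4]))
 holder (array([648.7, -39. ]), array([139.5,  99.5]), 12.8, 1024, array([57.7, 64.1, 66.6]))
 tray (array([ 654.7, -300.3]), array([178.8, 238.2]), 6.7, 1072, array([32.1, 37.5, 44.4]))
  m1 (array([450.1,   3.8]), array([49.7, 73.2]), 76.6, 521, array([38.2, 43.2, 46.3]))
  m2 (array([ 443.9, -190.4]), array([30.4, 74.5]), 83.5, 274, array([24.1, 27. , 29.2]))
  m3 (array([ 446.5, -284.2]), array([31.8, 74.5]), 86.6, 281, array([24. , 26.9, 28.6]))
  m4 (array([ 462.9, -384.7]), array([78.3, 43.1]), 12.4, 602, array([39.9, 43.9, 45.8]))
(array([465.8, -26.1]), array([46.3, 70. ]), 63.9, 314, array([37.7, 42.7, 45.6]))
```

View pics/q2.png

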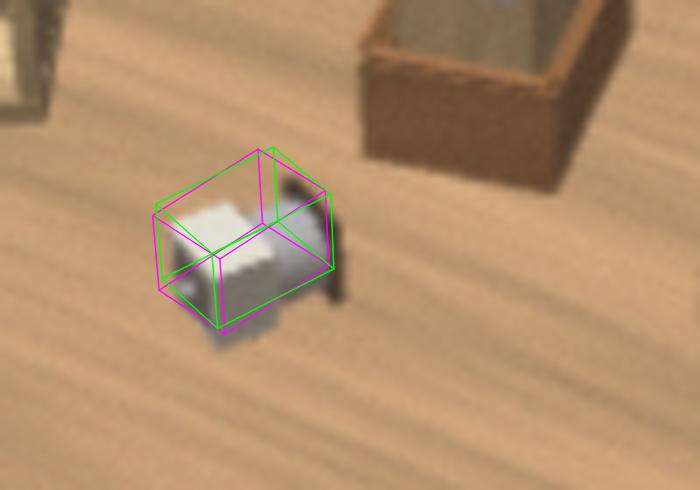

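```bash
sed -i "s/'m1':((.451,.005),-12.5,42)/'m1':((.468,-.0245),-26,42)/" model.py
python3 - <<'E'
from go import *
overlay("s24b","side",(190,290,190,260),7,items()[-4:],"q2")
go(*mt("m1",off=-.014,z=.13))
E
```

```text
t 33.7 ee [634.3 -43.2 270.1] yawY -77.0 F [ 0.2 -0.4  0.2] w 85.3 j [-0.16  0.28  1.12  0.    1.74  1.19]
rotvec tool [-0.002 -0.002  0.68 ] norm 0.68  shift BEFORE rot(tool,mm) [-169.1  -64.3  139.7]  AFTER rot [-171.7   56.1  140.1]
```

View pics/q2.png

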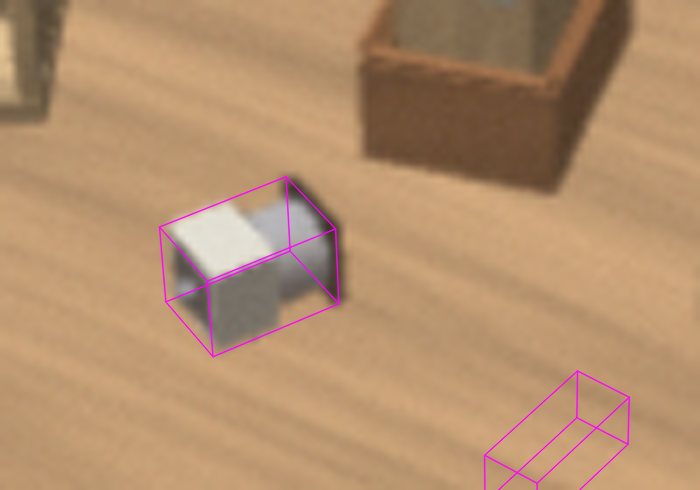

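```bash
sed -i "s/((.468,-.0245),-26,42)/((.471,-.026),-26,42)/" model.py
python3 -m inch '{"rotation":[[0,0,0],[0,0,0],[0,0,0],[0,0,0],[0,0,0],[0,0,0]],"linear":[[-30,-10,0],[-35,-13,0],[-35,-13,0],[-35,-13,0],[-32,-14,0],[0,0,0]],"fingers":[1,1,1,1,1,1]}' 60
python3 -m inch '{"rotation":[[0,0,0.136],[0,0,0.136],[0,0,0.136],[0,0,0.136],[0,0,0.136],[0,0,0],[0,0,0]],"linear":[[0,0,20],[0,0,30],[0,0,30],[0,0,30],[0,0,20],[0,0,0],[0,0,0]],"fingers":[1,1,1,1,1,1,1]}'
python3 - <<'E'
from go import *
m=avg(3);T,RR=mt("m1",off=-.014,z=.03)
go(T,RR);print(state()[1].inv().apply(T-m)*1000)
grab("wrist","w25")
E
```

```text
time: 34.3
ee_pos: [0.4535, -0.0184, 0.268]
tool_rot: [0.994, 0.113, -0.001, -0.001]
ft_force: [-0.0, -1.0, 0.8]
grip_width: 0.0852
time: 35.0
ee_pos: [0.4577, -0.0191, 0.1389]
tool_rot: [0.975, -0.223, -0.0, -0.001]
ft_force: [0.3, 0.2, 0.1]
grip_width: 0.0852
avg [458.28 -19.21 139.97] std [0.45 0.07 0.78]
t 35.15 ee [458.9 -19.3 141.1] yawY -115.9 F [0.3 0.1 0.8] w 85.3 j [-0.17 -0.07  1.75  0.    1.45  1.86]
rotvec tool [-0.003 -0.004  0.002] norm 0.006  shift BEFORE rot(tool,mm) [ -0.6   1.1 111.1]  AFTER rot [-1.000e-01  7.000e-01  1.111e+02]
[-3.08522221e-02  9.03209792e-01  1.09965071e+02]
```

View pics/w25.png

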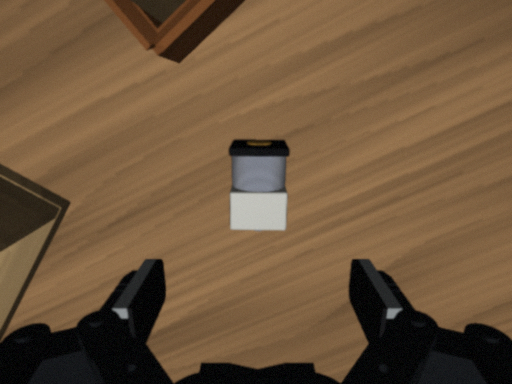

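```bash
python3 -m inch '{"rotation":[[0,0,0],[0,0,0],[0,0,0],[0,0,0],[0,0,0],[0,0,0],[0,0,0]],"linear":[[0,0.8,25],[0,0,30],[0,0,25],[0,0,18],[0,0,12],[0,0,0],[0,0,0]],"fingers":[1,1,1,1,1,1,1]}' 60
python3 - <<'E'
from go import *
m=avg(2);grab("wrist","w26")
E
python3 -m inch '{"rotation":[[0,0,0],[0,0,0],[0,0,0],[0,0,0],[0,0,0],[0,0,0],[0,0,0],[0,0,0]],"linear":[[0,0,0],[0,0,0],[0,0,0],[0,0,0],[0,0,0],[0,0,0],[0,0,0],[0,0,-10]],"fingers":[0.3,-0.5,-1,-1,-1,-1,-1,-1]}' 60
python3 -m inch '{"rotation":[[0,0,0],[0,0,0],[0,0,0],[0,0,0],[0,0,0],[0,0,0]],"linear":[[0,0,-30],[0,0,-35],[0,0,-30],[0,0,-15],[0,0,0],[0,0,0]],"fingers":[-1,-1,-1,-1,-1,-1]}'
python3 - <<'E'
from go import *
a=np.radians(7);TX=np.array([np.cos(a),np.sin(a),0]);TY=np.array([-TX[1],TX[0],0])
avg(2)
T=np.array([*(.637,-.294),0])+TY*.048-TX*.014+UZ*.14
go(T,rot(7-90))
grab("wrist","w27")
b=np.hstack([cv2.resize(cv2.imread(f"pics/{n}.png"),(400,300)) for n in("w26","w27")]);cv2.imwrite("pics/j27.png",b)
E
```

```text
time: 35.9
ee_pos: [0.4585, -0.0198, 0.0305]
tool_rot: [0.974, -0.225, 0.002, -0.001]
ft_force: [-0.6, 0.3, -0.2]
grip_width: 0.0855
avg [458.65 -19.8   30.76] std [0.18 0.02 0.21]
time: 36.85
ee_pos: [0.4557, -0.0194, 0.0379]
tool_rot: [0.974, -0.225, -0.002, -0.001]
ft_force: [-1.6, 0.5, -2.0]
grip_width: 0.0409
time: 37.45
ee_pos: [0.4566, -0.0198, 0.1486]
tool_rot: [0.974, -0.225, -0.0, -0.001]
ft_force: [-1.4, -0.9, -2.1]
grip_width: 0.0414
avg [456.38 -19.72 148.21] std [0.21 0.04 0.4 ]
t 37.55 ee [456.  -19.6 147.5] yawY -116.0 F [-0.   0.1 -2.6] w 41.5 j [-0.17 -0.08  1.75  0.    1.47  1.86]
rotvec tool [-0.002  0.002 -0.576] norm 0.576  shift BEFORE rot(tool,mm) [245.  134.7   6.6]  AFTER rot [132.2 246.4   7.5]
```

View pics/j27.png

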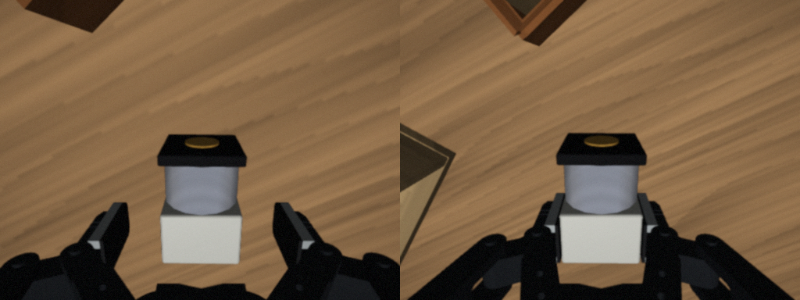

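```bash
python3 -m inch '{"rotation":[[0,0,-0.115],[0,0,-0.115],[0,0,-0.115],[0,0,-0.115],[0,0,-0.116]],"linear":[[0,0,0],[0,0,0],[0,0,0],[0,0,0],[0,0,0]],"fingers":[-1,-1,-1,-1,-1]}'
python3 -m inch '{"rotation":[[0,0,0],[0,0,0],[0,0,0],[0,0,0],[0,0,0],[0,0,0],[0,0,0],[0,0,0]],"linear":[[0,30,0],[0,40,0],[0,40,0],[20,40,0],[30,40,0],[40,36,0],[30,20,0],[12,0,0]],"fingers":[-1,-1,-1,-1,-1,-1,-1,-1]}'
python3 -m inch '{"rotation":[[0,0,0],[0,0,0]],"linear":[[0,0,0],[0,0,0]],"fingers":[-1,-1]}'
python3 - <<'E'
from go import *
a=np.radians(7);TX=np.array([np.cos(a),np.sin(a),0]);TY=np.array([-TX[1],TX[0],0])
m=avg(3)
T=np.array([*(.637,-.294),0])+TY*.048-TX*.017+UZ*.036
go(T,rot(7-90));print(state()[1].inv().apply(T-m)*1000)
grab("wrist","w28");grab("scene","s28")
b=np.hstack([cv2.resize(cv2.imread("pics/w28.png"),(400,300)),cv2.resize(cv2.imread("pics/s28.png")[150:285,120:300],(400,300))]);cv2.imwrite("pics/j28.png",b)
E
```

```text
time: 38.1
ee_pos: [0.4565, -0.0197, 0.1479]
tool_rot: [0.998, 0.064, -0.0, -0.001]
ft_force: [-0.3, 1.0, -2.1]
grip_width: 0.0414
time: 38.9
ee_pos: [0.6167, -0.2483, 0.146]
tool_rot: [0.998, 0.06, -0.0, -0.001]
ft_force: [-0.7, -0.1, -3.3]
grip_width: 0.0408
time: 39.1
ee_pos: [0.6143, -0.2452, 0.1475]
tool_rot: [0.998, 0.061, -0.001, -0.002]
ft_force: [-0.1, 0.4, -2.6]
grip_width: 0.0411
avg [ 614.27 -245.15  148.18] std [0.05 0.02 0.53]
t 39.25 ee [ 614.4 -245.2  149.3] yawY -83.0 F [-0.2  0.8 -2.3] w 41.0 j [-0.47  0.37  1.24  0.    1.53  0.98]
rotvec tool [-0.002 -0.001  0.001] norm 0.003  shift BEFORE rot(tool,mm) [ -0.7   3.4 113.3]  AFTER rot [ -0.5   3.2 113.3]
[ -0.56355214   3.47492698 112.17347078]
```

View pics/j28.png

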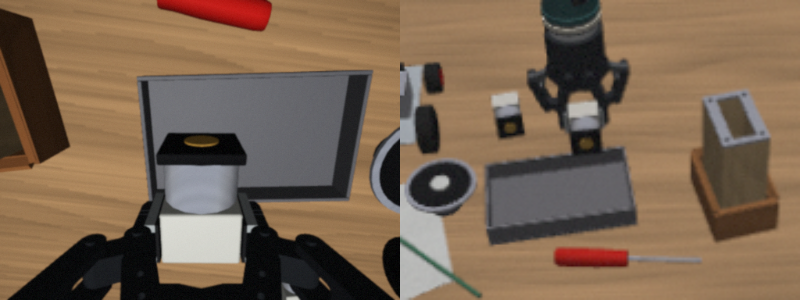

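```bash
python3 -m inch '{"rotation":[[0,0,0],[0,0,0],[0,0,0],[0,0,0],[0,0,0],[0,0,0],[0,0,0],[0,0,0]],"linear":[[0,3.5,20],[0,0,30],[0,0,25],[0,0,15],[0,0,10],[0,0,6],[0,0,0],[0,0,0]],"fingers":[-1,-1,-1,-1,-1,-1,-1,-1]}'
python3 - <<'E'
from go import *
m=avg(4);print(arm.get_obs()["ft_force"]);grab("wrist","w29");grab("scene","s29")
b=np.hstack([cv2.resize(cv2.imread("pics/w29.png"),(400,300)),cv2.resize(cv2.imread("pics/s29.png")[150:285,120:300],(400,300))]);cv2.imwrite("pics/j29.png",b)
E
```

```text
time: 40.15
ee_pos: [0.6167, -0.2493, 0.0448]
tool_rot: [0.998, 0.061, 0.002, -0.0]
ft_force: [-1.3, -1.0, -1.8]
grip_width: 0.0408
avg [ 616.79 -249.35   44.96] std [0.06 0.03 0.1 ]
[-0.99237001  0.9564725  -2.51091276]
```

View pics/j29.png

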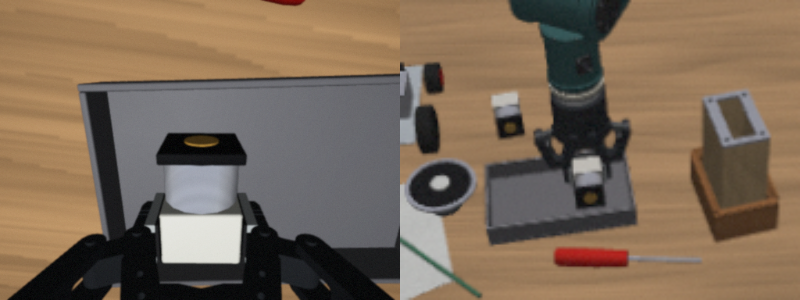

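Inside the tray walls; lower the last ~10 mm and release with a limited opening.

```bash
python3 -m inch '{"rotation":[[0,0,0],[0,0,0],[0,0,0],[0,0,0],[0,0,0]],"linear":[[0,0,4],[0,0,3],[0,0,2],[0,0,0],[0,0,0]],"fingers":[-1,-1,-1,-1,-1]}'
python3 -m inch '{"rotation":[[0,0,0],[0,0,0],[0,0,0]],"linear":[[0,0,1],[0,0,1],[0,0,0]],"fingers":[-1,-1,-1]}'
```

```text
time: 40.95
ee_pos: [0.6159, -0.2489, 0.0342]
tool_rot: [0.998, 0.061, 0.001, -0.001]
ft_force: [0.2, 0.1, -2.1]
grip_width: 0.0416
time: 41.25
ee_pos: [0.616, -0.2489, 0.0341]
tool_rot: [0.998, 0.061, 0.001, -0.001]
ft_force: [-2.6, 2.1, 5.7]
grip_width: 0.0411
```

```bash
python3 -m inch '{"rotation":[[0,0,0],[0,0,0],[0,0,0],[0,0,0],[0,0,0]],"linear":[[0,0,0],[0,0,0],[0,0,0],[0,0,0],[0,0,0]],"fingers":[0.2,0.3,0.35,0.35,0.35]}'
python3 -m inch '{"rotation":[[0,0,0],[0,0,0],[0,0,0],[0,0,0],[0,0,0],[0,0,0]],"linear":[[0,0,-20],[0,0,-30],[0,0,-40],[0,0,-40],[0,0,0],[0,0,0]],"fingers":[0.35,0.35,0.35,0.35,0.35,0.35]}'
python3 - <<'E'
from go import *
go(*mt("m4",off=-.014,z=.13))
for n,t in(("wrist","w30"),("scene","s30"),("side","s30b")): grab(n,t)
it=items()
overlay("s30","scene",(90,290,170,260),4,it[-1:],"o3")
overlay("s30b","side",(285,445,190,350),4,it[-1:],"o4")
p=cams.camera_params("side");w=cloud("s",np.load("pics/s30b.npy"),p).reshape(-1,3)
from scipy import stats
m=(w[:,0]>.3)&(w[:,0]<.6)&(w[:,1]<-.42)&(w[:,1]>-.7)&(w[:,2]>.015)
for z in(.02,.05): q=w[m&(w[:,2]>z)];print("car/speaker x",q[:,0].min(),q[:,0].max(),"y max",np.percentile(q[:,1],99.5),q[:,2].max())
E
```

```text
time: 41.75
ee_pos: [0.616, -0.2489, 0.0323]
tool_rot: [0.998, 0.061, 0.001, -0.001]
ft_force: [0.3, -0.3, 0.6]
grip_width: 0.0573
time: 42.35
ee_pos: [0.6164, -0.2495, 0.1644]
tool_rot: [0.998, 0.061, 0.003, 0.0]
ft_force: [-0.9, -0.3, -0.5]
grip_width: 0.0575
t 42.35 ee [ 616.4 -249.5  164.4] yawY -83.0 F [-0.9 -0.3 -0.5] w 57.5 j [-0.47  0.37  1.21  0.    1.56  0.98]
rotvec tool [ 0.001 -0.006 -0.096] norm 0.096  shift BEFORE rot(tool,mm) [-183.   117.    33.5]  AFTER rot [-193.1   99.    34.4]
car/speaker x 0.34244072341836046 0.5997919300909338 y max -0.4416560713013139 0.09625750013786805
car/speaker x 0.3564590526306412 0.5528700468900332 y max -0.4925789998528022 0.09625750013786805
```

View pics/o3.png

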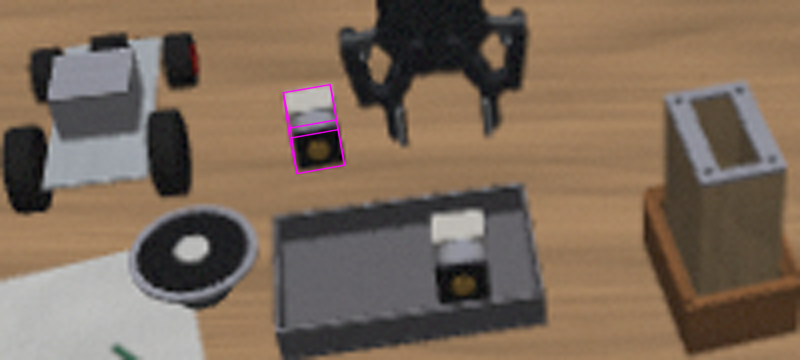

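View pics/o4.png

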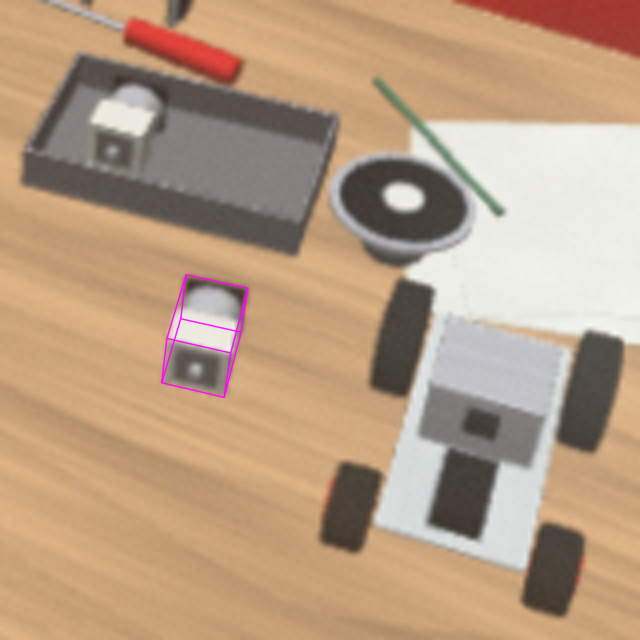

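```bash
python3 -m inch '{"rotation":[[0,0,0],[0,0,0],[0,0,0],[0,0,0],[0,0,0],[0,0,-0.096],[0,0,0],[0,0,0]],"linear":[[-36,23,0],[-37,23,0],[-37,23,0],[-37,24,0],[-36,24,0],[0,0,15],[0,0,15],[0,0,0]],"fingers":[0.45,0.45,0.45,0.45,0.45,0.45,0.45,0.45]}' 60
python3 - <<'E'
from go import *
m=avg(5);T,RR=mt("m4",off=-.014,z=.03)
go(T,RR);print(state()[1].inv().apply(T-m)*1000)
grab("wrist","w31")
E
```

```text
time: 43.3
ee_pos: [0.4468, -0.3855, 0.1269]
tool_rot: [0.994, 0.108, -0.001, -0.004]
ft_force: [0.7, -0.5, -0.5]
grip_width: 0.0619
avg [ 448.31 -386.31  129.75] std [0.91 0.55 1.81]
t 43.55 ee [ 449.4 -387.2  132.4] yawY -77.4 F [-0.2  0.   0.5] w 61.8 j [-0.81  0.23  1.45  0.    1.46  0.54]
rotvec tool [-0.    -0.003  0.001] norm 0.003  shift BEFORE rot(tool,mm) [ -0.6   0.8 102.4]  AFTER rot [ -0.2   0.7 102.4]
[ 0.322191    1.94970945 99.74679342]
```

View pics/w31.png

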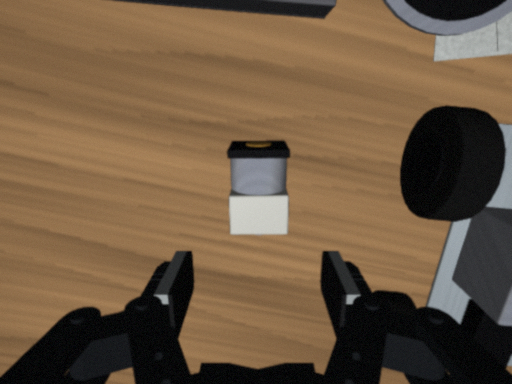

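```bash
python3 -m inch '{"rotation":[[0,0,0],[0,0,0],[0,0,0],[0,0,0],[0,0,0],[0,0,0],[0,0,0]],"linear":[[0,0.5,25],[0,0,30],[0,0,25],[0,0,12],[0,0,9],[0,0,0],[0,0,0]],"fingers":[0.45,0.45,0.45,0.45,0.45,0.45,0.45]}' 60
python3 - <<'E'
from go import *
m=avg(2);grab("wrist","w32")
E
python3 -m inch '{"rotation":[[0,0,0],[0,0,0],[0,0,0],[0,0,0],[0,0,0],[0,0,0],[0,0,0],[0,0,0]],"linear":[[0,0,0],[0,0,0],[0,0,0],[0,0,0],[0,0,0],[0,0,0],[0,0,0],[0,0,-10]],"fingers":[0,-0.5,-1,-1,-1,-1,-1,-1]}' 60
python3 -m inch '{"rotation":[[0,0,0],[0,0,0],[0,0,0],[0,0,0],[0,0,0],[0,0,0]],"linear":[[0,0,-30],[0,0,-35],[0,0,-30],[0,0,-15],[0,0,0],[0,0,0]],"fingers":[-1,-1,-1,-1,-1,-1]}'
python3 - <<'E'
from go import *
a=np.radians(7);TX=np.array([np.cos(a),np.sin(a),0]);TY=np.array([-TX[1],TX[0],0])
avg(2)
T=np.array([*(.637,-.294),0])-TY*.048-TX*.017+UZ*.14
go(T,rot(7-90))
grab("wrist","w33")
b=np.hstack([cv2.resize(cv2.imread(f"pics/{n}.png"),(400,300)) for n in("w32","w33")]);cv2.imwrite("pics/j33.png",b)
E
```

```text
time: 44.3
ee_pos: [0.4495, -0.3886, 0.0321]
tool_rot: [0.994, 0.109, 0.002, 0.0]
ft_force: [0.8, 0.1, 0.4]
grip_width: 0.0623
avg [ 449.6  -388.64   32.32] std [0.08 0.08 0.18]
time: 45.25
ee_pos: [0.4476, -0.3866, 0.0389]
tool_rot: [0.994, 0.109, -0.0, -0.003]
ft_force: [-0.3, 0.9, -2.3]
grip_width: 0.0413
time: 45.85
ee_pos: [0.4479, -0.3875, 0.1491]
tool_rot: [0.994, 0.109, 0.0, -0.002]
ft_force: [0.4, -0.4, -2.5]
grip_width: 0.0409
avg [ 447.73 -387.29  148.66] std [0.17 0.18 0.47]
t 45.95 ee [ 447.5 -387.   147.9] yawY -77.5 F [-0.3 -0.4 -2.7] w 41.4 j [-0.81  0.22  1.42  0.    1.5   0.54]
rotvec tool [-0.006  0.001  0.096] norm 0.097  shift BEFORE rot(tool,mm) [183.6  -3.6   7.8]  AFTER rot [182.4 -21.3   7.9]
```

View pics/j33.png

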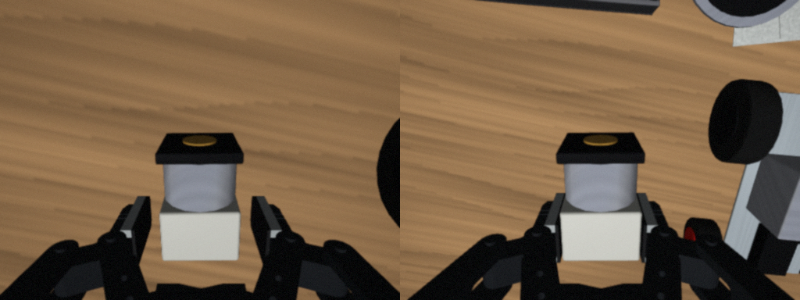

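```bash
python3 -m inch '{"rotation":[[0,0,0.096],[0,0,0],[0,0,0],[0,0,0],[0,0,0],[0,0,0],[0,0,0],[0,0,0]],"linear":[[0,0,0],[30,-3,0],[40,-5,0],[40,-5,0],[40,-5,0],[32,-3,0],[0,0,0],[0,0,0]],"fingers":[-1,-1,-1,-1,-1,-1,-1,-1]}'
python3 - <<'E'
from go import *
a=np.radians(7);TX=np.array([np.cos(a),np.sin(a),0]);TY=np.array([-TX[1],TX[0],0])
m=avg(5)
T=np.array([*(.637,-.294),0])-TY*.048-TX*.017+UZ*.045
go(T,rot(7-90))
grab("wrist","w34");grab("scene","s34")
b=np.hstack([cv2.resize(cv2.imread("pics/w34.png"),(400,300)),cv2.resize(cv2.imread("pics/s34.png")[150:285,120:300],(400,300))]);cv2.imwrite("pics/j34.png",b)
E
```

```text
time: 46.8
ee_pos: [0.6263, -0.3442, 0.1486]
tool_rot: [0.998, 0.062, -0.001, -0.002]
ft_force: [-0.8, 0.1, -1.3]
grip_width: 0.0414
avg [ 625.6 -345.1  149.9] std [0.36 0.5  0.89]
t 47.05 ee [ 625.5 -345.7  151.4] yawY -83.1 F [ 1.1  0.6 -2. ] w 40.8 j [-0.59  0.49  1.07  0.    1.58  0.86]
rotvec tool [-0.002 -0.002 -0.001] norm 0.003  shift BEFORE rot(tool,mm) [  0.5  -1.7 106.4]  AFTER rot [  0.7  -1.9 106.4]
```

View pics/j34.png

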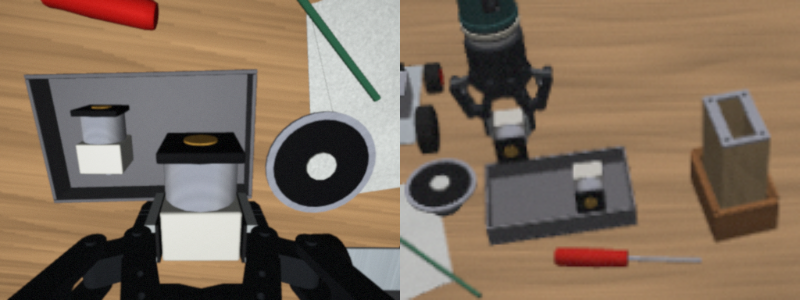

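```bash
python3 -m inch '{"rotation":[[0,0,0],[0,0,0],[0,0,0],[0,0,0],[0,0,0],[0,0,0],[0,0,0],[0,0,0]],"linear":[[0,-7,15],[0,0,30],[0,0,25],[0,0,15],[0,0,12],[0,0,7],[0,0,0],[0,0,0]],"fingers":[-1,-1,-1,-1,-1,-1,-1,-1]}'
python3 - <<'E'
from go import *
m=avg(4);print(arm.get_obs()["ft_force"]);grab("wrist","w35");grab("scene","s35")
b=np.hstack([cv2.resize(cv2.imread("pics/w35.png"),(400,300)),cv2.resize(cv2.imread("pics/s35.png")[150:285,120:300],(400,300))]);cv2.imwrite("pics/j35.png",b)
E
```

```text
time: 47.95
ee_pos: [0.6266, -0.3384, 0.0485]
tool_rot: [0.998, 0.061, 0.002, -0.0]
ft_force: [0.2, 0.4, -2.4]
grip_width: 0.0411
avg [ 626.72 -338.4    48.9 ] std [0.09 0.03 0.21]
[-0.05637581 -0.13751583 -3.12771472]
```

View pics/j35.png

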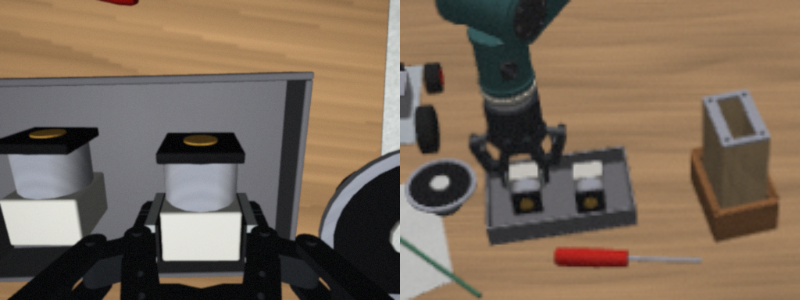

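```bash
python3 -m inch '{"rotation":[[0,0,0],[0,0,0],[0,0,0],[0,0,0],[0,0,0]],"linear":[[0,0,5],[0,0,4],[0,0,2],[0,0,0],[0,0,0]],"fingers":[-1,-1,-1,-1,-1]}'
python3 -m inch '{"rotation":[[0,0,0],[0,0,0],[0,0,0]],"linear":[[0,0,1],[0,0,1],[0,0,0]],"fingers":[-1,-1,-1]}'
```

```text
time: 48.75
ee_pos: [0.6259, -0.3378, 0.0361]
tool_rot: [0.998, 0.061, 0.001, -0.001]
ft_force: [0.2, 0.1, -1.4]
grip_width: 0.0412
time: 49.05
ee_pos: [0.6259, -0.3378, 0.036]
tool_rot: [0.998, 0.061, 0.001, -0.001]
ft_force: [-3.6, 1.9, 5.9]
grip_width: 0.0409
```

```bash
python3 -m inch '{"rotation":[[0,0,0],[0,0,0],[0,0,0],[0,0,0],[0,0,0]],"linear":[[0,0,0],[0,0,0],[0,0,0],[0,0,0],[0,0,0]],"fingers":[0.2,0.3,0.35,0.35,0.35]}'
python3 -m inch '{"rotation":[[0,0,0],[0,0,0],[0,0,0],[0,0,0],[0,0,0],[0,0,0]],"linear":[[0,0,-20],[0,0,-30],[0,0,-40],[0,0,-40],[0,0,-40],[0,0,0]],"fingers":[0.35,0.35,0.35,0.35,0.35,0.35]}'
python3 -m inch '{"rotation":[[0,0,0],[0,0,0],[0,0,0],[0,0,0],[0,0,0],[0,0,0]],"linear":[[-40,0,-20],[-40,0,0],[-40,0,0],[-30,0,0],[0,0,0],[0,0,0]],"fingers":[0.35,0.35,0.35,0.35,0.35,0.35]}'
python3 - <<'E'
from go import *
for n,t in(("wrist","w36"),("scene","s36"),("side","s36b")): grab(n,t)
a=cv2.imread("pics/s36.png")[140:290,80:440];cv2.imwrite("pics/j36.png",cv2.resize(a,(792,330)))
b=cv2.imread("pics/s36b.png");cv2.imwrite("pics/j36b.png",cv2.resize(b[110:350,90:450],(792,528)))
E
```

```text
time: 49.55
ee_pos: [0.626, -0.3379, 0.0341]
tool_rot: [0.998, 0.061, 0.001, -0.001]
ft_force: [0.4, 0.9, -0.0]
grip_width: 0.0578
time: 50.15
ee_pos: [0.6282, -0.3398, 0.2141]
tool_rot: [0.998, 0.061, 0.008, 0.004]
ft_force: [0.2, -1.0, 0.7]
grip_width: 0.0577
time: 50.75
ee_pos: [0.4765, -0.3567, 0.224]
tool_rot: [0.998, 0.061, 0.002, -0.001]
ft_force: [0.2, 0.0, 0.3]
grip_width: 0.0577
```

View pics/j36.png

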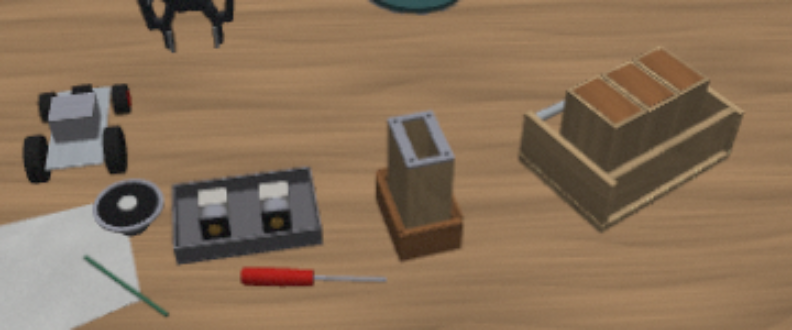

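View pics/j36b.png

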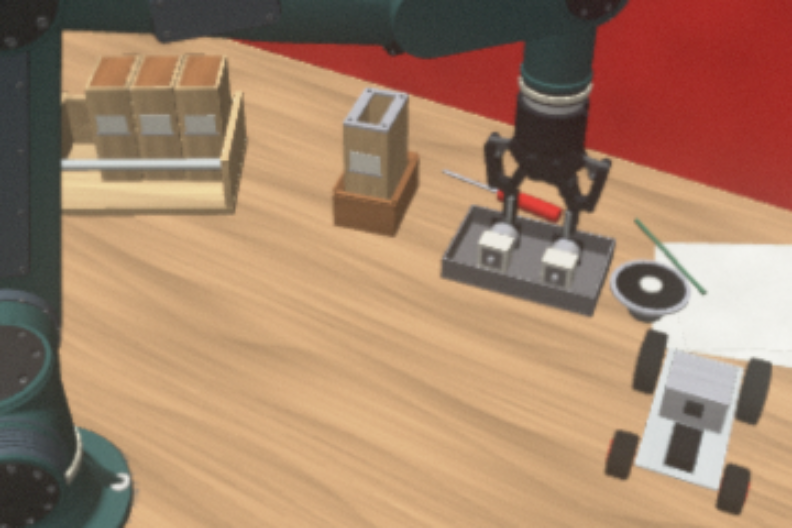

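Run:
```python
from bench import arm
print(arm.get_obs()["ft_force"], arm.job_done())
```

```text
the job is handed in; nothing more can be done
[0.67103619 0.07278995 0.11768652] None
```

I finished the job in about 51 s of the 210 s and handed it in; no verdict comes back.

- **Box:** I tipped the slotted box forward with the closed gripper in its slot, and it came to lean on the front rail at about 34.6°. I gripped it by its 64 mm sides, lifted it out, turned it upright and stood it in the wooden holder. It touched the holder floor at about 3 N, then I let go.
- **Motors:** I found four motors and no fifth in any view. I posted the two 26 mm ones through the slot and set the two 42 mm ones down in the grey tray.
- **Knocked motor:** one thick motor was knocked about 3 to 4 cm aside during the run. I saw this on a re-look and measured it again before picking it up.

**Last checks:**
- The final scene and side pictures show the box upright in the holder and both thick motors lying in the tray. The other three boxes are still standing in the rack.
- The car, loudspeaker and screwdriver appear not to have moved, judged by eye from the pictures.
- The wrist picture after the second posting shows motors inside the box; I saw each one there after it dropped.
- The wrist force read under 1 N before hand-in, with the arm clear of everything. The highest readings I saw during the run were about 8 N.

Camera estimates disagreed by up to about 4 mm for the slot box in the rack. TCP readings taken straight after a move lagged by 2 to 5 mm until they settled. I averaged readings and re-measured before each fit. No check failed.

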